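Put the phin coffee filter together on its tumbler

ROBOT

A 7-joint arm with a two-finger parallel gripper is mounted at the origin on a cart in front of the work surface, level with it; the furniture and walls round the work are solid. World frame = base frame: x ahead of the robot, y to its left, z up, the work surface at z = 0. Lengths are in m, angles in rad, forces in N, time in s.
With the tool pointing down it reaches from about 0.425 to 0.875 m from the base axis. Payload 4.7 kg.
Tool frame: the origin (TCP) lies where the fingers leave the gripper's body, on its centre line; the fingertips stand 70 mm ahead of it and the grasp point (between the pads) lies 51 mm ahead of it; z points along the fingers, y is the line along which they close (so a half turn about z gives the same grasp; the last joint's range is limited). The gripper opens to 87 mm and grips with 3 to 60 N. Pads are 19 mm wide; open, the fingers measure 117 mm over their backs; the gripper's body (75 mm by 190 mm) begins 51 mm behind the grasp point.
Start: joints at [-1.318, 0.321, -0.07, 1.45, 0.023, 1.371, -0.057], TCP at [0.154, 0.632, 0.292] pointing down, gripper open.
Joint ranges: [-2.86, 2.86], [-0.3, 2.09], [-1.38, 1.24], [0.06, 2.45], [-1.56, 4.7], [0.09, 2.05], [-2.69, 2.69]. Speed limits (rad/s): [2.57, 2.57, 3.14, 3.14, 3.14, 3.14, 3.14].

INTERFACE

Orientations are given as a rotation vector (axis times angle).
In Python, from bench import ctrl gives the robot as it stands.
- The arm moves only by the tool play_rows, never from a script. Its argument "increments" is a list that holds one entry, the list of rows, each a list of 7 numbers: the shift along the tool's x, y, z as a fraction of full scale, then the turn, a rotation vector about the tool's x, y, z as a fraction of full scale, then the gripper command: -1 is shut, 1 is fully open, values between are in proportion. A call has 1 to 8 rows; each row is the pose to reach, as a shift and turn from the pose commanded when the call began, along the tool's axes at that moment; what a row does not reach only later rows make up. Full scale, the value 1, is 0.1 m for a shift and 90 degrees for a turn. A row lasts 1/10 s, in which the tool goes at most 50 mm and 8.59 degrees, less where a joint would pass 70% of its speed; a pose out of reach is approached as far as the arm can. A call with a number of a shift or a turn outside -1 to 1 is refused whole. A call with a gripper value outside its range is refused whole. The fingers move at their own pace and stop on an object; "squeeze" is the grip in N (left out, the last holds). Time passes only in rows, so rows that repeat a pose let the fingers close. It gives the time, the measured TCP pose, the force, the opening and the grip force at its end, in the units of the state.
- ctrl.get_state(): the state, without advancing time (a new reading comes with each control period).
- ctrl.get_image(name): name is "scene" or "side" or "wrist"; returns the picture (420x560x3 uint8, red, green, blue); there is no depth.
- ctrl.get_calibration(name): a dict with "vertical_fov" (degrees; the focal length in pixels is half the picture's height over the tangent of half this angle, whatever the lens; pixels are square), "cx", "cy" (the principal point, pixels), "R" (3x3) and "t" (3): a world point X has camera coordinates R X + t; the wrist camera has in their place "T_tool_cam" (4x4, takes a point from camera to tool coordinates, whose origin is the TCP and whose axes are the flange's). Camera axes: x right, y down, z forward; pixel columns grow to the right and rows downward; lengths in m; the calibration is good to about 2 mm. A picture is of the moment at which its call begins: read the wrist's pose just before it. get_calibration takes no time and is no camera call.
- ctrl.close_job(): hands the job in; it is judged then, once.
The state is a dict: "time": time; "joint_positions": joint angles; "qd": joint speeds; "joint_torque": joint torques, N m; "position": TCP position; "tool_rot": TCP orientation; "ft_force": force on the tool from outside, world axes, zero at the start; "torque": the same for the moment, N m; "grip_width": opening from 0.0 (shut) to 1.0 (fully open); "grip_force": force on a finger pad.
Only numpy, scipy, OpenCV 4.12 (cv2) and the standard library are available. Lean on these libraries where they do the work, as an engineer would, in place of code of your own. Each camera call takes 0.05 s, during which the arm holds its last target. There are 200 camera calls.

TASK

Put the washed phin coffee filter back together on the steel tumbler, ready for its warming rinse: first the flat filter plate on the tumbler's mouth with its collar up, then the chamber upright inside the plate's collar, then the press down on the chamber's floor, and last the lid squarely over the chamber's rim. Every piece must sit level and fully home, with the tumbler upright on the worktop; leave the blue mug, the upturned cup and the sachet tin where they stand.

Things in the scene. Friction and masses are not known exactly. Their poses are not given: they have to be found in the camera images.
- tumbler_mouth (a point): Steel tumbler, loose, empty, slightly conical, standing on the worktop: 110 mm tall, mouth 82 mm outside with 72 mm clear opening, foot 64 mm; about 0.3 kg. The point is the centre of its mouth, level with the top edge; z is its axis, up.
- tumbler: The same steel tumbler; origin at the centre of its underside, z up.
- plate_collar (a point): Filter plate, loose, steel, 0.1 kg: perforated disc 96 mm wide, 2.5 thick; below it a tapered boss 5 mm high (57 to 66 mm wide) that enters the tumbler; on it an upright collar 63 mm outside, 58 inside, 8 high, gripped from outside. Lies collar up, 15.5 high. Point: on the axis half-way up the collar, 4 mm above the disc's top, 11.5 above the underside; seated, 6.5 above the tumbler's mouth. z: axis, up.
- chamber_mid (a point): Chamber, loose, steel, 0.12 kg: open cup without handle, 60 mm tall, body 53 mm outside, 48 inside, flared in the top 10 mm to a 62 mm rim; floor 2.5 thick. Starts upright on a slatted wooden coaster 12 mm high. Point: on the axis half-way up; z: axis, up. The plate's collar will surround its lowest 8 mm: hold it above that. Seated on the disc its point is 26 mm above the plate's point.
- press_knob (a point): Press, loose, steel, 0.1 kg, upright: perforated dish 42 mm wide, 6 high, 8 mm stem, on top a knob 13 mm thick, 21 high; 75.5 mm tall. Point: on the axis, 7 mm below the knob's top, 68.5 above the underside; z: axis, up. Seated on the chamber's floor it is 41 mm above the chamber's point and the knob's top 18 mm stands clear of the chamber's rim: hold it there, fingers do not fit inside.
- lid_knob (a point): Lid, loose, steel, 0.09 kg, right way up: skirt and brim 75 mm wide (71 inside, 6 high), rounded dome up to 57 mm wide, its top 29 mm above the skirt's edge, on it a black knob 16 mm thick, 17 high; 46 mm in all. Point: on the axis in the knob, 38.5 mm above the skirt's edge, 7.5 below the knob's top; z: axis, up. Seated, the brim rests on the chamber's rim, the point 62.5 mm above the chamber's point.
- mug_mid (a point): Bystander: small blue mug, 58 x 86 x 49 mm with its handle; the middle of it. Not to be moved.
- tin_mid (a point): Bystander: low tin of coloured sachets, 69 x 90 x 24 mm; the middle of it. Not to be moved.
- cup_mid (a point): Bystander: cream-white cup with a pinkish band, standing upside down, 60 x 87 x 56 mm with its handle; the middle of it. Not to be moved.

How it is judged:
By the outcome, as a careful person would: the job done as asked, in the order asked, and still so for the second after the job is handed in, with the robot touching nothing.
It also fails if it takes over 115 s, if anything falls off the work surface, if the arm or the gripper's body presses on something with over 40 N, if the wrist force passes 120 N, or if a joint passes its speed limit or range.

## Working session

There is one attempt and no reset: what is moved stays moved. The work goes in short steps, Python scripts to look and compute and a tool call to move; the robot and the scene stay as the last step left them, time stands still between calls to the robot, and variables do not carry over. Pictures are saved under pics/ and viewed, at most 14 in all, crops included, and the job is handed in when it is done.

Besides the shell and the picture viewer there is one more tool, called after ">>>" by a JSON object that holds its "op" and its "data", one argument or row to a line. play_rows: Moves the arm, as the interface text tells. Shift numbers are shares of 0.1 m and turn numbers shares of 90 degrees, none past 1 either way. Its arguments: {"type":"object","properties":{"increments":{"type":"array"},"squeeze":{"type":"number"}},"required":["increments"]}

```bash
mkdir -p pics; ls; python3 - <<'E'
from bench import ctrl
import cv2,numpy as np
s=ctrl.get_state();print({k:np.round(v,3).tolist() for k,v in s.items()})
for n in("scene","side","wrist"):
    c=ctrl.get_calibration(n);print(n,{k:np.round(v,4).tolist() for k,v in c.items()})
    cv2.imwrite(f"pics/{n}0.png",ctrl.get_image(n)[:,:,::-1])
E
```

```text
pics
{'time': 0.0, 'joint_positions': [-1.318, 0.322, -0.07, 1.452, 0.023, 1.371, -0.057], 'qd': [-0.002, -0.0, 0.001, 0.001, -0.0, -0.001, 0.001], 'joint_torque': [0.0, -49.129, -0.404, -31.253, -0.064, 0.044, 0.0], 'position': [0.154, 0.631, 0.291], 'tool_rot': [-0.374, -3.119, 0.003], 'ft_force': [-0.342, 0.398, 0.144], 'torque': [0.03, -0.002, -0.018], 'grip_force': 0.0, 'grip_width': 1.0}
scene {'vertical_fov': 48.9796, 'cx': 274.0971, 'cy': 208.4425, 'R': [[0.475, -0.8799, 0.0137], [-0.6258, -0.3486, -0.6978], [0.6187, 0.3229, -0.7162]], 't': [-0.2697, 0.4005, 0.7867]}
side {'vertical_fov': 46.7971, 'cx': 281.4026, 'cy': 206.9262, 'R': [[-0.7935, 0.6081, 0.0223], [0.2467, 0.355, -0.9017], [-0.5563, -0.71, -0.4317]], 't': [0.4524, -0.0331, 1.4629]}
wrist {'vertical_fov': 64.8334, 'cx': 272.6596, 'cy': 212.0283, 'T_tool_cam': [[-0.0004, -0.9521, -0.3059, 0.0846], [1.0, -0.0005, -0.0, 0.0003], [-0.0001, -0.3059, 0.9521, -0.0902], [0.0, 0.0, 0.0, 1.0]]}
```

View pics/scene0.png

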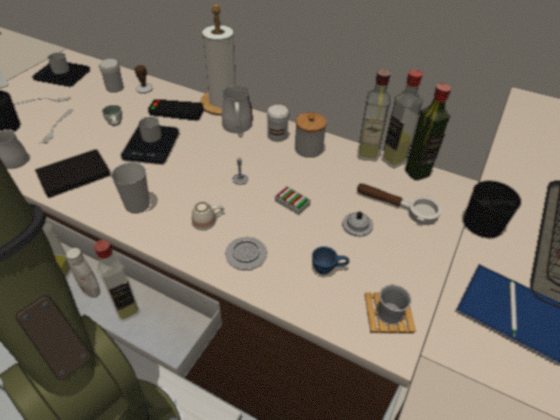

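View pics/side0.png

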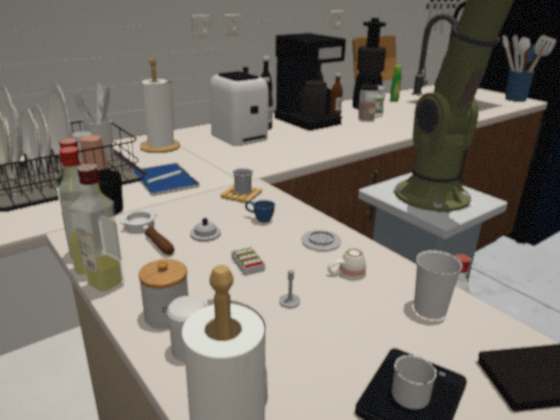

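The scene picture shows the tumbler (132,188), plate (246,253), press (240,172), lid (358,222), chamber on its coaster (392,305), mug (325,262), tin (293,200) and cup (205,213). The side view shows the same things: tumbler (436,285), plate (321,240), press (290,290), lid (206,230), chamber (243,182).

```bash
cat > h.py <<'E'
from bench import ctrl
import cv2,numpy as np
from scipy.spatial.transform import Rotation as Ro
def cam(n,s=None):
    c=ctrl.get_calibration(n);f=210/np.tan(np.radians(c["vertical_fov"]/2))
    if n!="wrist": R=np.array(c["R"]);return f,c["cx"],c["cy"],R,np.array(c["t"])
    T=np.eye(4);T[:3,:3]=Ro.from_rotvec(s["tool_rot"]).as_matrix();T[:3,3]=s["position"]
    M=np.linalg.inv(T@np.array(c["T_tool_cam"]));return f,c["cx"],c["cy"],M[:3,:3],M[:3,3]
def ray(C,p):
    f,cx,cy,R,t=C;d=R.T@[(p[0]-cx)/f,(p[1]-cy)/f,1];return -R.T@t,d
def onz(C,p,z):
    o,d=ray(C,p);return o+d*(z-o[2])/d[2]
def proj(C,X):
    f,cx,cy,R,t=C;q=R@np.array(X)+t;return np.array([cx+f*q[0]/q[2],cy+f*q[1]/q[2]])
def cross(a,b):
    (o,d),(p,e)=a,b;A=np.c_[d,-e];k=np.linalg.lstsq(A,p-o,rcond=None)[0]
    return (o+d*k[0]+p+e*k[1])/2
def snap(n,name):
    s=ctrl.get_state();im=np.ascontiguousarray(ctrl.get_image(n)[:,:,::-1]);cv2.imwrite(f"pics/{name}.png",im);return im,cam(n,s),s
def delta(target,yaw_vec=None):
    "shift in tool axes (x0.1m) to bring TCP to target"
    s=ctrl.get_state();R=Ro.from_rotvec(s["tool_rot"]);return np.round(R.inv().apply(np.array(target)-s["position"])/.1,3)
E
python3 - <<'E'
from h import *
A=cam("scene");B=cam("side")
for n,a,b,z in [("tumbler",(130,176),(437,263),.11),("plate",(246,252),(321,239),.008),("chamber",(396,296),(242,174),.072),("press",(239.5,162),(290.5,275),.0685),("lid",(359,214),(205,222),.0385),("mug",(323,260),(264,212),.025),("tin",(293,200),(248,260),.012),("cup",(203,214),(353,262),.03)]:
    print(n,onz(A,a,z).round(3),onz(B,b,z).round(3),cross(ray(A,a),ray(B,b)).round(3))
E
```

```text
tumbler [0.456 0.331 0.11 ] [0.468 0.344 0.11 ] [0.46  0.338 0.104]
plate [0.46  0.016 0.008] [0.46  0.016 0.008] [0.46  0.016 0.008]
chamber [ 0.465 -0.33   0.072] [ 0.471 -0.318  0.072] [ 0.466 -0.328  0.068]
press [0.669 0.158 0.068] [0.678 0.167 0.068] [0.673 0.161 0.064]
lid [ 0.674 -0.176  0.038] [ 0.675 -0.174  0.038] [ 0.674 -0.176  0.038]
mug [ 0.513 -0.154  0.025] [ 0.508 -0.158  0.025] [ 0.511 -0.155  0.028]
tin [ 0.663 -0.004  0.012] [ 0.664 -0.002  0.012] [ 0.663 -0.003  0.011]
cup [0.496 0.159 0.03 ] [0.498 0.162 0.03 ] [0.497 0.16  0.029]
```

View pics/wrist0.png

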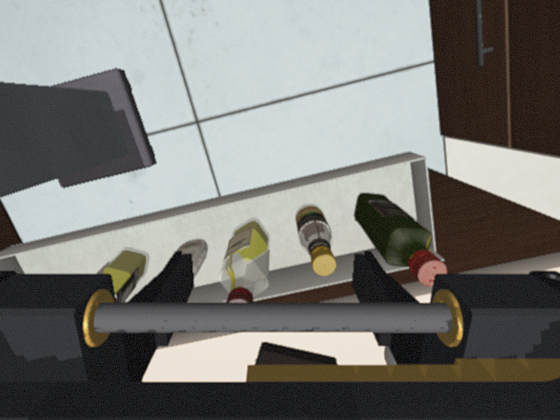

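The wrist picture shows only the tray of bottles and the fingers. Next I turn the tool so its axes line up with the world (tool x = world y, tool y = world x) and go over the tumbler.

>>> {"op": "play_rows", "data": {
  "increments": [
    [[-0.12,-0.12,0,0,0,0.0875,1],[-0.25,-0.25,0,0,0,0.175,1],[-0.37,-0.37,0,0,0,0.2625,1],[-0.5,-0.5,0,0,0,0.35,1],[-0.62,-0.62,0,0,0,0.4375,1],[-0.75,-0.75,0,0,0,0.525,1],[-0.87,-0.87,0,0,0,0.6125,1],[-1,-1,0,0,0,0.7,1]]
  ]
}}

```text
time: 0.95
position: [0.2274, 0.51, 0.292]
tool_rot: [1.956, 2.459, -0.001]
ft_force: [-0.0, -0.2, 0.6]
grip_width: 0.999
grip_force: 0.0
```

>>> {"op": "play_rows", "data": {
  "increments": [
    [[-0.25,0.2,0,0,0,0.05,1],[-0.5,0.4,0,0,0,0.1,1],[-0.75,0.6,0,0,0,0.148,1],[-1,0.8,0,0,0,0.148,1],[-1,0.8,0,0,0,0.148,1]]
  ]
}}

```text
time: 1.45
position: [0.335, 0.4264, 0.2925]
tool_rot: [2.232, 2.206, 0.001]
ft_force: [1.1, 0.3, 1.1]
grip_width: 0.998
grip_force: 0.0
```

>>> {"op": "play_rows", "data": {
  "increments": [
    [[-0.25,0.25,0,0,0,0,1],[-0.5,0.5,0,0,0,0,1],[-0.75,0.75,0,0,0,0,1],[-1,1,0,0,0,0,1],[-1,1,0,0,0,0,1],[-1,1,0,0,0,0,1]]
  ]
}}

```text
time: 2.05
position: [0.4294, 0.3304, 0.2922]
tool_rot: [-2.226, -2.217, -0.0]
ft_force: [0.2, 1.1, 0.9]
grip_width: 1.004
grip_force: 0.0
```

```bash
python3 - <<'E'
from h import *
im,C,s=snap("wrist","w1");print(s["position"],s["tool_rot"],s["joint_positions"],proj(C,[.46,.336,.11]))
E
```

```text
[0.42938945 0.33035905 0.29223493] [-2.22559769e+00 -2.21701075e+00 -5.24465731e-05] [-1.01231852  0.08767187  0.32812374  1.73312514 -0.02928867  1.32553725
 -0.68211966] [308.23576727 202.7607933 ]
```

View pics/w1.png

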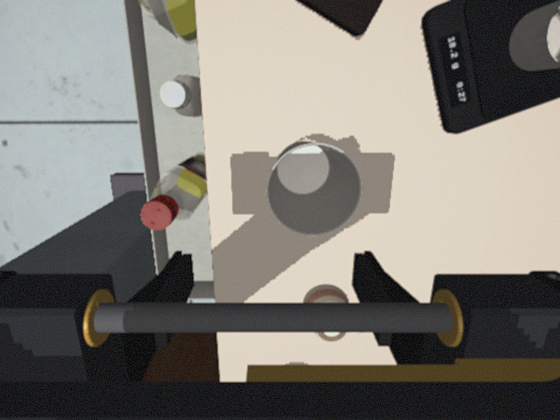

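The tumbler's mouth shows as an ellipse at about columns 267–360, rows 140–235; the cup sits partly hidden under the gripper at (327,300). I'll fit the mouth more exactly on an enlarged crop.

```bash
python3 - <<'E'
import cv2
im=cv2.imread("pics/w1.png")[125:250,245:385]
cv2.imwrite("pics/w1c.png",cv2.resize(im,None,fx=4,fy=4,interpolation=cv2.INTER_CUBIC))
E
```

```text
(no output)
```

View pics/w1c.png

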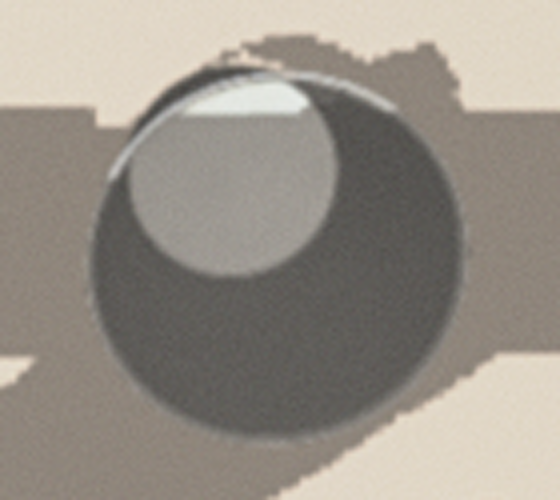

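The mouth's outline runs over columns 267.5–361 and rows 143–235, so its centre is at about (314.3,189).

```bash
python3 - <<'E'
from h import *
s=dict(position=[.42939,.33036,.29223],tool_rot=[-2.2256,-2.2170,0]);C=cam("wrist",s)
for z in(.1,.11):print(onz(C,(314.3,189),z))
for p in [(267.5,189),(361,189),(314.3,143),(314.3,235)]:print(onz(C,p,.11))
E
```

```text
[0.46605421 0.34563433 0.1       ]
[0.46477979 0.34810447 0.11      ]
[0.42517009 0.34826707 0.11      ]
[0.50429508 0.34794225 0.11      ]
[0.46346775 0.38643406 0.11      ]
[0.46621192 0.30626707 0.11      ]
```

>>> {"op": "play_rows", "data": {
  "increments": [
    [[-0.25,0.08,0,0,0,0,1],[-0.5,0.15,0,0,0,0,1],[-0.75,0.23,0,0,0,0,1],[-1,0.3,0,0,0,0,1]]
  ]
}}

```text
time: 2.5
position: [0.4577, 0.2322, 0.2922]
tool_rot: [-2.218, -2.224, -0.0]
ft_force: [-0.2, -0.2, 0.1]
grip_width: 1.002
grip_force: 0.0
```

>>> {"op": "play_rows", "data": {
  "increments": [
    [[-0.25,0,0,0,0,0,1],[-0.5,0,0,0,0,0,1],[-0.75,0,0,0,0,0,1],[-1,0,0,0,0,0,1]]
  ]
}}

```text
time: 2.9
position: [0.4576, 0.1322, 0.2923]
tool_rot: [-2.218, -2.224, -0.0]
ft_force: [0.4, -0.3, -0.2]
grip_width: 0.999
grip_force: 0.0
```

>>> {"op": "play_rows", "data": {
  "increments": [
    [[-0.25,0,0.25,0,0,0,1],[-0.5,0,0.5,0,0,0,1],[-0.75,0,0.75,0,0,0,1],[-1,0,1,0,0,0,1],[-1,0,1,0,0,0,1],[-1,0,1,0,0,0,1]]
  ]
}}

```text
time: 3.5
position: [0.4579, 0.0327, 0.1921]
tool_rot: [-2.22, -2.222, 0.0]
ft_force: [-0.9, 0.2, 0.6]
grip_width: 0.999
grip_force: 0.0
```

```bash
python3 - <<'E'
from h import *
im,C,s=snap("wrist","w2");print(s["position"],s["tool_rot"],proj(C,[.46,.016,.0155]))
cv2.imwrite("pics/w2c.png",cv2.resize(im[80:290,140:420],None,fx=2.8,fy=2.8,interpolation=cv2.INTER_CUBIC))
E
```

```text
[0.45793199 0.03272547 0.19214123] [-2.22032765e+00 -2.22156190e+00  3.25391783e-04] [275.07473878 229.66276273]
```

View pics/w2c.png

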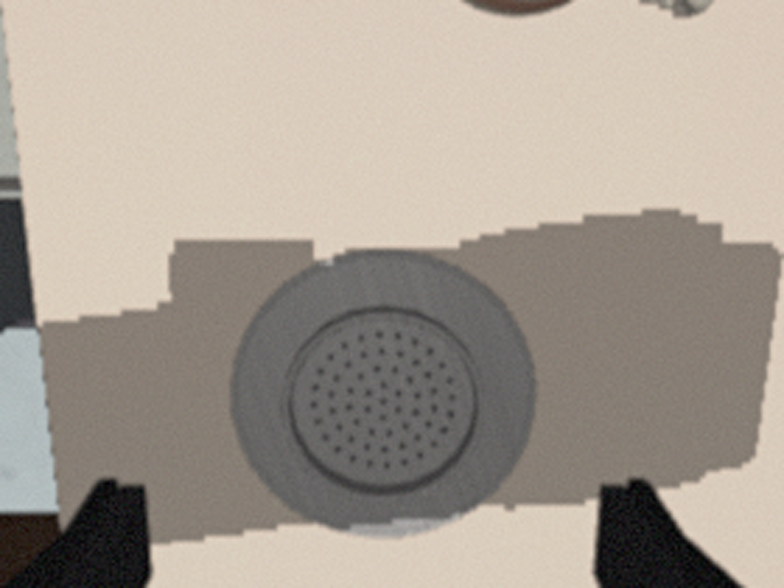

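The plate is in full view: disc spans crop columns 231–536 and rows 249–535, so its centre is at picture pixel (277.0,220.0), collar up.

```bash
python3 - <<'E'
from h import *
s=ctrl.get_state();C=cam("wrist",s);k=lambda u,v:(u/2.8+140,v/2.8+80)
L,Rr,T,B=[onz(C,k(*p),.0065) for p in [(231,392),(536,392),(383,249),(383,535)]]
print(L,Rr,T,B,(L+Rr)/2,(T+B)/2)
g=np.array([(L+Rr)[0]/2,(T+B)[1]/2,0.0795]);print(g,delta(g))
E
```

```text
[0.41439578 0.02216996 0.0065    ] [0.51084296 0.02230252 0.0065    ] [0.46222001 0.06781963 0.0065    ] [ 0.46272435 -0.0281398   0.0065    ] [0.46261937 0.02223624 0.0065    ] [0.46247218 0.01983992 0.0065    ]
[0.46261937 0.01983992 0.0795    ] [-0.137  0.04   1.134]
```

>>> {"op": "play_rows", "data": {
  "increments": [
    [[-0.07,0.03,0.25,0,0,0,1],[-0.13,0.05,0.5,0,0,0,1],[-0.13,0.05,0.75,0,0,0,1],[-0.13,0.05,1,0,0,0,1],[-0.13,0.05,1,0,0,0,1],[-0.13,0.05,1,0,0,0,1]]
  ]
}}

```text
time: 4.15
position: [0.4639, 0.0201, 0.0931]
tool_rot: [2.219, 2.223, 0.001]
ft_force: [0.6, 0.1, 0.7]
grip_width: 1.0
grip_force: 0.0
```

>>> {"op": "play_rows", "data": {
  "increments": [
    [[0,0,0.06,0,0,0,1],[0,0,0.12,0,0,0,1],[0,0,0.12,0,0,0,0.6],[0,0,0.12,0,0,0,0.4],[0,0,0.12,0,0,0,-1],[0,0,0.12,0,0,0,-1],[0,0,0.12,0,0,0,-1],[0,0,0.12,0,0,0,-1]]
  ],
  "squeeze": 25
}}

```text
time: 4.95
position: [0.4632, 0.0189, 0.0805]
tool_rot: [-2.221, -2.221, -0.0]
ft_force: [0.0, -0.4, 2.6]
grip_width: 0.709
grip_force: 25.0
```

>>> {"op": "play_rows", "data": {
  "increments": [
    [[0,0,0,0,0,0,-1],[0,0,0,0,0,0,-1],[0,0,0,0,0,0,-1]]
  ]
}}

```text
time: 5.25
position: [0.4632, 0.0189, 0.0804]
tool_rot: [-2.221, -2.221, -0.0]
ft_force: [-1.5, -0.6, 4.5]
grip_width: 0.713
grip_force: 25.0
```

>>> {"op": "play_rows", "data": {
  "increments": [
    [[0,0,-0.1,0,0,0,-1],[0,0,-0.25,0,0,0,-1],[0,0,-0.5,0,0,0,-1],[0,0,-0.75,0,0,0,-1],[0,0,-1,0,0,0,-1]]
  ]
}}

```text
time: 5.75
position: [0.4631, 0.0187, 0.1815]
tool_rot: [2.222, 2.221, 0.001]
ft_force: [-0.7, -0.2, -1.4]
grip_width: 0.71
grip_force: 25.0
```

>>> {"op": "play_rows", "data": {
  "increments": [
    [[0.2,0,-0.2,0,0,0,-1],[0.4,0,-0.4,0,0,0,-1],[0.6,0,-0.6,0,0,0,-1],[0.8,0,-0.8,0,0,0,-1],[1,0,-1,0,0,0,-1]]
  ]
}}

```text
time: 6.25
position: [0.463, 0.1194, 0.2815]
tool_rot: [2.222, 2.221, 0.001]
ft_force: [0.8, 0.5, -1.5]
grip_width: 0.711
grip_force: 25.0
```

>>> {"op": "play_rows", "data": {
  "increments": [
    [[0.25,0,0,0,0,0,-1],[0.5,0,0,0,0,0,-1],[0.75,0,0,0,0,0,-1],[1,0,0,0,0,0,-1],[1,0,0,0,0,0,-1],[1,0,0,0,0,0,-1]]
  ]
}}

```text
time: 6.85
position: [0.463, 0.2189, 0.2803]
tool_rot: [2.22, 2.222, -0.001]
ft_force: [0.3, 0.5, -0.2]
grip_width: 0.71
grip_force: 25.0
```

```bash
python3 - <<'E'
from h import *
im,C,s=snap("wrist","w3");print(s["position"],s["tool_rot"],s["grip_width"],proj(C,[.465,.348,.11]))
cv2.imwrite("pics/w3c.png",cv2.resize(im[0:300,140:460],None,fx=2,fy=2,interpolation=cv2.INTER_CUBIC))
E
```

```text
[0.46304727 0.21885048 0.28029065] [ 2.21990627e+00  2.22181073e+00 -7.69919704e-04] 0.7100652570761419 [275.29023429  40.00309416]
```

View pics/w3c.png

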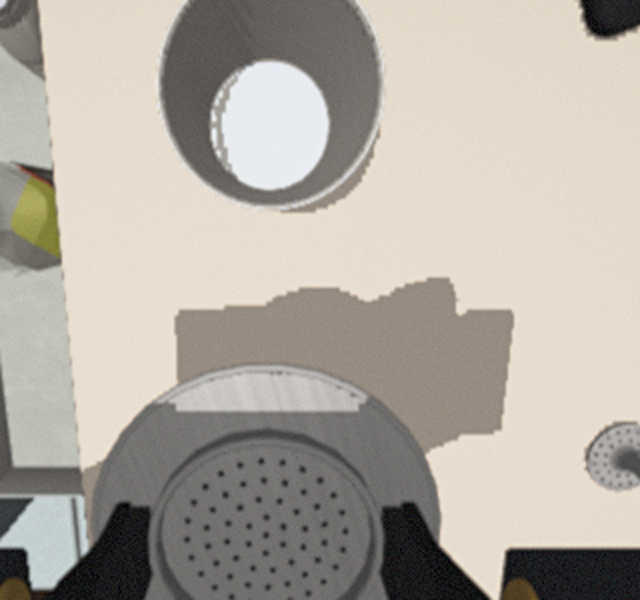

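The plate is held level, its front edge at picture row 182 (crop 265,365); the tumbler's mouth spans columns 220–331.5 and its near edge lies at row 104.

```bash
python3 - <<'E'
from h import *
s=ctrl.get_state();C=cam("wrist",s)
print((onz(C,(220,42),.11)+onz(C,(331.5,42),.11))/2,onz(C,(275.5,104),.11))
print("plate front",onz(C,(272.6,182),s["position"][2]-.0725)-s["position"], onz(C,(186,260),s["position"][2]-.0725)-s["position"],onz(C,(360,260),s["position"][2]-.0725)-s["position"])
E
```

```text
[0.46576897 0.34591107 0.11      ] [0.46565843 0.30407332 0.11      ]
plate front [ 0.00021728  0.04849298 -0.0725    ] [-0.04678648  0.00536678 -0.0725    ] [ 0.04754386  0.00528244 -0.0725    ]
```

>>> {"op": "play_rows", "data": {
  "increments": [
    [[0.25,0,0,0,0,0,-1],[0.5,0,0,0,0,0,-1],[0.75,0.02,0,0,0,0,-1],[1,0.02,0,0,0,0,-1]]
  ]
}}

```text
time: 7.3
position: [0.4659, 0.3181, 0.2806]
tool_rot: [2.224, 2.218, 0.001]
ft_force: [0.7, -0.7, -1.6]
grip_width: 0.711
grip_force: 25.0
```

>>> {"op": "play_rows", "data": {
  "increments": [
    [[0.2,0,0.1,0,0,0,-1],[0.26,0,0.3,0,0,0,-1],[0.26,0,0.5,0,0,0,-1],[0.26,0,0.65,0,0,0,-1],[0.26,0,0.8,0,0,0,-1],[0.26,0,0.8,0,0,0,-1],[0.26,0,0.8,0,0,0,-1]]
  ]
}}

```text
time: 8.0
position: [0.4655, 0.3445, 0.2005]
tool_rot: [2.222, 2.22, 0.0]
ft_force: [0.1, 0.3, -0.9]
grip_width: 0.715
grip_force: 25.0
```

```bash
python3 - <<'E'
from h import *
A,B=[snap(n,n+"1") for n in("scene","side")]
s=A[2];print(s["position"],delta([.4655,.345,.1854]))
a,b=proj(A[1],[.465,.345,.12]),proj(B[1],[.465,.345,.12]);print(a,b)
f=lambda im,p:cv2.resize(im[max(0,int(p[1])-60):int(p[1])+80,max(0,int(p[0])-60):int(p[0])+70][:140,:130],(390,420),interpolation=cv2.INTER_CUBIC)
cv2.imwrite("pics/chk1.png",np.hstack([f(A[0],a),f(B[0],b)]))
E
```

```text
[0.46549668 0.34445369 0.20053033] [-0.001 -0.003  0.16 ]
[127.07852082 168.84264266] [439.64878197 258.19691945]
```

View pics/chk1.png

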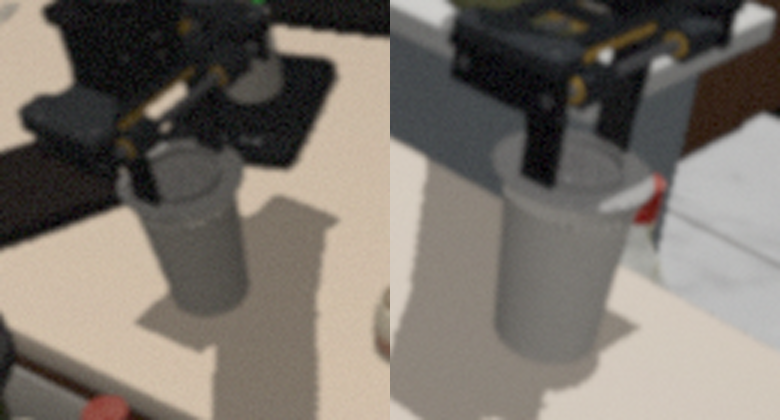

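Both views show the plate just above the mouth and centred on it. Lowering it.

>>> {"op": "play_rows", "data": {
  "increments": [
    [[0,0,0.03,0,0,0,-1],[0,0,0.06,0,0,0,-1],[0,0,0.09,0,0,0,-1],[0,0,0.12,0,0,0,-1],[0,0,0.14,0,0,0,-1],[0,0,0.15,0,0,0,-1],[0,0,0.15,0,0,0,-1],[0,0,0.15,0,0,0,-1]]
  ]
}}

```text
time: 8.9
position: [0.4652, 0.345, 0.1861]
tool_rot: [-2.221, -2.221, -0.001]
ft_force: [-2.2, -0.7, 5.8]
grip_width: 0.711
grip_force: 25.0
```

>>> {"op": "play_rows", "data": {
  "increments": [
    [[0,0,0,0,0,0,0.5],[0,0,0,0,0,0,0.6],[0,0,0,0,0,0,0.8],[0,0,0,0,0,0,0.9],[0,0,-0.1,0,0,0,0.9],[0,0,-0.4,0,0,0,1],[0,0,-0.7,0,0,0,1],[0,0,-1,0,0,0,1]]
  ]
}}

```text
time: 9.7
position: [0.4652, 0.3448, 0.287]
tool_rot: [2.221, 2.221, 0.001]
ft_force: [0.9, 1.3, 0.3]
grip_width: 0.998
grip_force: 0.0
```

>>> {"op": "play_rows", "data": {
  "increments": [
    [[-0.2,0,0,0,0,0,1],[-0.4,0,0,0,0,0,1],[-0.4,0,0,0,0,0,1],[-0.4,0,0,0,0,0,1]]
  ]
}}

```text
time: 10.1
position: [0.465, 0.3036, 0.2845]
tool_rot: [-2.223, -2.219, 0.002]
ft_force: [-0.5, 0.1, 0.7]
grip_width: 0.998
grip_force: 0.0
```

```bash
python3 - <<'E'
from h import *
im,C,s=snap("wrist","w4");A,B=[snap(n,n+"2") for n in("scene","side")]
print(s["position"],s["tool_rot"],proj(C,[.465,.345,.1125]))
a,b=proj(A[1],[.465,.345,.12]),proj(B[1],[.465,.345,.12])
f=lambda im,p:cv2.resize(im[int(p[1])-50:int(p[1])+70,int(p[0])-55:int(p[0])+55],(275,300),interpolation=cv2.INTER_CUBIC)
w=cv2.resize(im[0:300,140:420],(525,562),interpolation=cv2.INTER_CUBIC)
o=np.zeros((600,800,3),np.uint8);o[:562,:525]=w;o[:300,525:]=f(A[0],a);o[300:,525:]=f(B[0],b);cv2.imwrite("pics/chk2.png",o)
E
```

```text
[0.46496034 0.30359615 0.28449518] [-2.22312108e+00 -2.21881245e+00  1.77683962e-03] [272.72915909 163.21327567]
```

View pics/chk2.png

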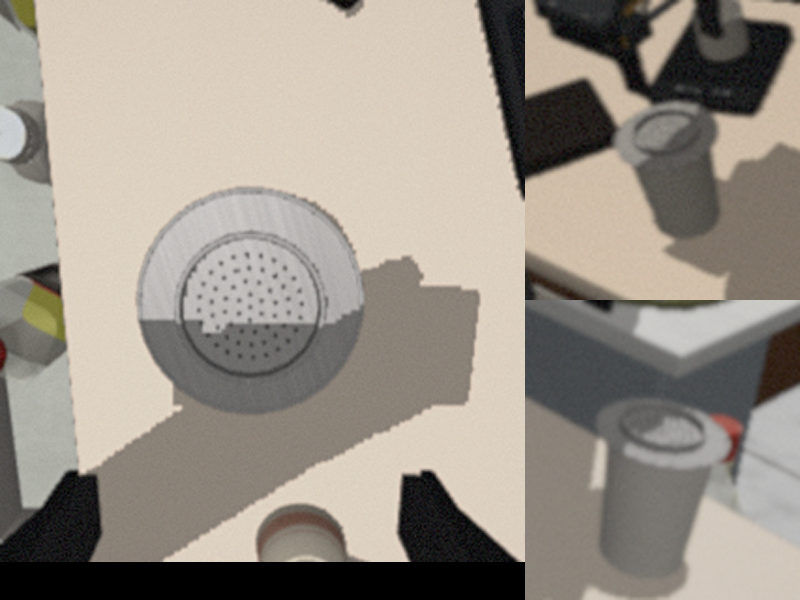

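The plate is seated level with its collar up; disc centre at about picture (273.6,160.3), as predicted within a couple of mm. Now to the chamber.

>>> {"op": "play_rows", "data": {
  "increments": [
    [[-0.25,0,0,0,0,0,1],[-0.5,0,0,0,0,0,1],[-0.75,0,0,0,0,0,1],[-1,0,0,0,0,0,1]]
  ]
}}

```text
time: 10.65
position: [0.4649, 0.2045, 0.2848]
tool_rot: [2.22, 2.223, -0.001]
ft_force: [0.7, -0.0, 0.5]
grip_width: 0.999
grip_force: 0.0
```

>>> {"op": "play_rows", "data": {
  "increments": [
    [[-0.25,0,0,0,0,0,1],[-0.5,0,0,0,0,0,1],[-0.75,0,0,0,0,0,1],[-1,0,0,0,0,0,1]]
  ]
}}

```text
time: 11.05
position: [0.465, 0.1045, 0.285]
tool_rot: [2.22, 2.223, -0.001]
ft_force: [-0.6, 0.2, 0.1]
grip_width: 0.999
grip_force: 0.0
```

>>> {"op": "play_rows", "data": {
  "increments": [
    [[-0.25,0,0,0,0,0,1],[-0.5,0,0,0,0,0,1],[-0.75,0,0,0,0,0,1],[-1,0,0,0,0,0,1]]
  ]
}}

```text
time: 11.45
position: [0.4652, 0.0044, 0.2851]
tool_rot: [2.22, 2.223, -0.0]
ft_force: [-1.0, -0.1, 0.4]
grip_width: 0.999
grip_force: 0.0
```

>>> {"op": "play_rows", "data": {
  "increments": [
    [[-0.25,0,0,0,0,0,1],[-0.5,0,0,0,0,0,1],[-0.75,0,0,0,0,0,1],[-1,0,0,0,0,0,1]]
  ]
}}

```text
time: 11.85
position: [0.4653, -0.0956, 0.2851]
tool_rot: [2.22, 2.223, -0.0]
ft_force: [1.0, 0.5, -0.5]
grip_width: 1.001
grip_force: 0.0
```

>>> {"op": "play_rows", "data": {
  "increments": [
    [[-0.25,0,0,0,0,0,1],[-0.5,0,0,0,0,0,1],[-0.75,0,0,0,0,0,1],[-1,0,0,0,0,0,1]]
  ]
}}

```text
time: 12.25
position: [0.4654, -0.1956, 0.2852]
tool_rot: [2.22, 2.223, 0.0]
ft_force: [-0.0, -0.2, 0.4]
grip_width: 1.001
grip_force: 0.0
```

>>> {"op": "play_rows", "data": {
  "increments": [
    [[-0.25,0,0.1,0,0,0,1],[-0.5,0,0.2,0,0,0,1],[-0.75,0,0.3,0,0,0,1],[-1,0,0.4,0,0,0,1],[-1,0,0.4,0,0,0,1],[-1,0,0.4,0,0,0,1]]
  ]
}}

```text
time: 12.85
position: [0.4652, -0.2949, 0.2448]
tool_rot: [-2.221, -2.22, 0.002]
ft_force: [0.5, 0.9, 0.3]
grip_width: 1.002
grip_force: 0.0
```

```bash
python3 - <<'E'
from h import *
im,C,s=snap("wrist","w5");p=proj(C,[.466,-.328,.072]);print(s["position"],s["tool_rot"],s["joint_positions"].round(2),p)
x,y=int(p[0])-90,max(0,int(p[1])-90);print(x,y)
cv2.imwrite("pics/w5c.png",cv2.resize(im[y:y+180,x:x+180],None,fx=3.2,fy=3.2,interpolation=cv2.INTER_CUBIC))
E
```

```text
[ 0.46518262 -0.29487456  0.24477929] [-2.22140447e+00 -2.22005694e+00  1.76156290e-03] [-0.37  0.21  1.01  1.79 -0.18  1.24  0.68] [273.82436417 248.87704098]
183 158
```

View pics/w5c.png

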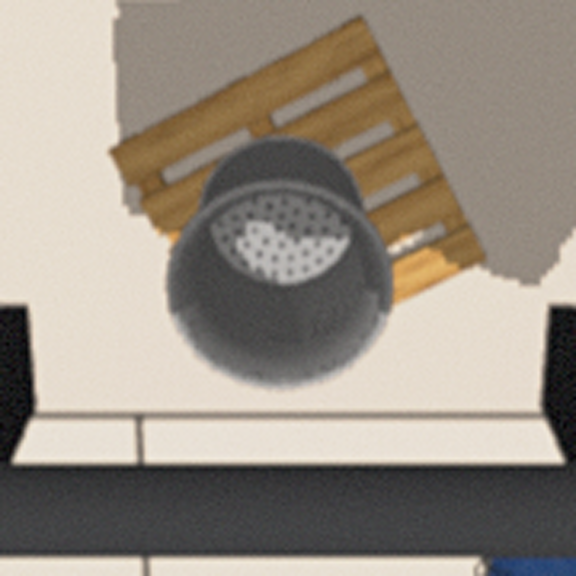

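The chamber's rim spans crop columns 167–392 and rows 180–385, centre at picture (270.3,246.3), upright on the coaster.

```bash
python3 - <<'E'
from h import *
s=ctrl.get_state();C=cam("wrist",s);k=lambda u,v:(u/3.2+183,v/3.2+158)
L,Rr,T,B=[onz(C,k(*p),.072) for p in [(167,282),(392,282),(279.5,180),(279.5,385)]]
print(Rr[0]-L[0],T[1]-B[1],(L+Rr)/2,(T+B)/2,delta([(L+Rr)[0]/2,(T+B)[1]/2,.094]))
E
```

```text
0.060826442716857554 0.06028461155637621 [ 0.46366038 -0.32472602  0.072     ] [ 0.46366283 -0.32584315  0.072     ] [-0.318 -0.019  1.511]
```

>>> {"op": "play_rows", "data": {
  "increments": [
    [[-0.15,-0.02,0,0,0,0,1],[-0.31,-0.02,0.1,0,0,0,1],[-0.31,-0.02,0.3,0,0,0,1],[-0.31,-0.02,0.5,0,0,0,1],[-0.31,-0.02,0.75,0,0,0,1],[-0.31,-0.02,1,0,0,0,1],[-0.31,-0.02,1,0,0,0,1]]
  ]
}}

```text
time: 13.6
position: [0.4626, -0.323, 0.1427]
tool_rot: [-2.215, -2.22, 0.001]
ft_force: [-0.6, 0.3, -0.1]
grip_width: 1.003
grip_force: 0.0
```

>>> {"op": "play_rows", "data": {
  "increments": [
    [[0,0,0.2,0,0,0,1],[0,0,0.4,0,0,0,1],[0,0,0.51,0,0,0,1],[0,0,0.51,0,0,0,0.5],[0,0,0.51,0,0,0,0.3],[0,0,0.51,0,0,0,-1],[0,0,0.51,0,0,0,-1],[0,0,0.51,0,0,0,-1]]
  ]
}}

```text
time: 14.4
position: [0.4634, -0.3265, 0.0951]
tool_rot: [2.221, 2.221, 0.001]
ft_force: [-1.0, 1.0, 2.7]
grip_width: 0.669
grip_force: 25.3
```

>>> {"op": "play_rows", "data": {
  "increments": [
    [[0,0,0,0,0,0,-1],[0,0,0,0,0,0,-1],[0,0,0,0,0,0,-1]]
  ]
}}

```text
time: 14.7
position: [0.4634, -0.3265, 0.095]
tool_rot: [2.221, 2.221, 0.001]
ft_force: [-1.6, 0.6, 5.2]
grip_width: 0.669
grip_force: 25.3
```

```bash
python3 - <<'E'
from h import *
s=ctrl.get_state();print(s["joint_positions"].round(2),s["position"])
E
```

```text
[-0.18  0.45  0.9   1.89 -0.42  0.99  0.91] [ 0.46339527 -0.32652244  0.09497676]
```

The opening reads 58 mm where the body is 53, so the pads probably catch the flare. I'll open, go 3 mm lower and close again.

>>> {"op": "play_rows", "data": {
  "increments": [
    [[0,0,0,0,0,0,0.6],[0,0,0,0,0,0,0.6],[0,0,0.04,0,0,0,0.6],[0,0,0.04,0,0,0,0.6],[0,0,0.04,0,0,0,0.3],[0,0,0.04,0,0,0,-1],[0,0,0.04,0,0,0,-1],[0,0,0.04,0,0,0,-1]]
  ]
}}

```text
time: 15.5
position: [0.4632, -0.3262, 0.0904]
tool_rot: [-2.222, -2.221, -0.0]
ft_force: [-0.7, 0.6, 1.6]
grip_width: 0.641
grip_force: 22.7
```

>>> {"op": "play_rows", "data": {
  "increments": [
    [[0,0,0,0,0,0,-1],[0,0,0,0,0,0,-1],[0,0,0,0,0,0,-1]]
  ]
}}

```text
time: 15.8
position: [0.4632, -0.3262, 0.0904]
tool_rot: [2.221, 2.221, 0.0]
ft_force: [-1.8, 0.6, 2.6]
grip_width: 0.646
grip_force: 22.5
```

```bash
python3 - <<'E'
from h import *
A,B=[snap(n,n+"3") for n in("scene","side")];W=snap("wrist","w6")
s=W[2];print(s["position"],s["grip_width"])
X=[.463,-.326,.05];a,b=proj(A[1],X),proj(B[1],X)
f=lambda im,p:cv2.resize(im[int(p[1])-40:int(p[1])+40,int(p[0])-50:int(p[0])+50],(400,320),interpolation=cv2.INTER_CUBIC)
cv2.imwrite("pics/chk3.png",np.vstack([np.hstack([f(A[0],a),f(B[0],b)]),cv2.resize(W[0][200:340,80:480],(800,280))]))
E
```

```text
[ 0.4631648  -0.32616601  0.09037011] 0.6405763182913013
```

View pics/chk3.png

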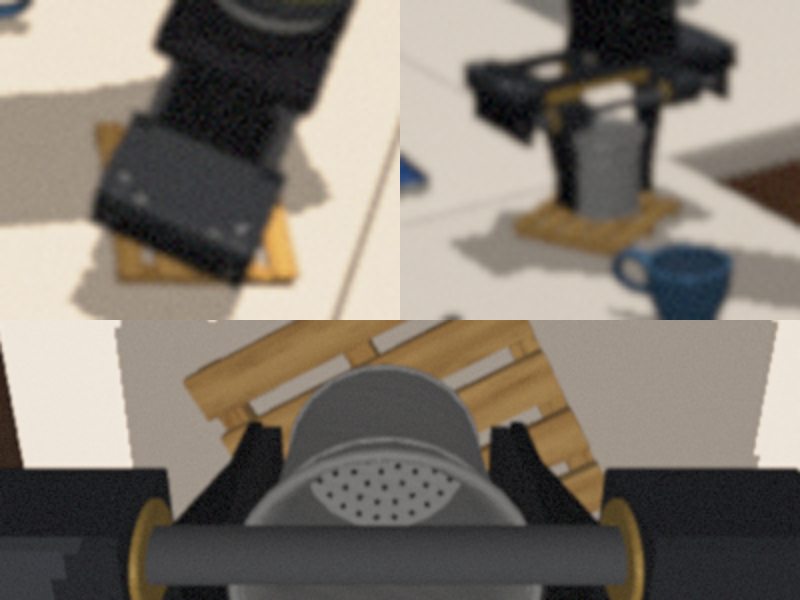

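The side view shows the chamber upright between the fingers on its coaster; the wrist view shows it centred (crop 385,450). I'll lift slightly and watch the width.

>>> {"op": "play_rows", "data": {
  "increments": [
    [[0,0,0,0,0,0,0.5],[0,0,0,0,0,0,0.5],[0,0,-0.03,0,0,0,0.5],[0,0,-0.03,0,0,0,-1],[0,0,-0.03,0,0,0,-1],[0,0,-0.03,0,0,0,-1],[0,0,-0.03,0,0,0,-1]]
  ],
  "squeeze": 30
}}

```text
time: 16.65
position: [0.4633, -0.3263, 0.0936]
tool_rot: [2.221, 2.221, 0.001]
ft_force: [-2.5, 0.7, 5.2]
grip_width: 0.67
grip_force: 28.4
```

>>> {"op": "play_rows", "data": {
  "increments": [
    [[0,0,-0.03,0,0,0,-1],[0,0,-0.06,0,0,0,-1],[0,0,-0.1,0,0,0,-1],[0,0,-0.15,0,0,0,-1],[0,0,-0.2,0,0,0,-1],[0,0,-0.2,0,0,0,-1],[0,0,-0.2,0,0,0,-1]]
  ]
}}

```text
time: 17.35
position: [0.4633, -0.3261, 0.1134]
tool_rot: [2.221, 2.221, 0.001]
ft_force: [0.1, 0.1, -0.7]
grip_width: 0.668
grip_force: 28.9
```

>>> {"op": "play_rows", "data": {
  "increments": [
    [[0,0,-0.2,0,0,0,-1],[0,0,-0.4,0,0,0,-1],[0,0,-0.6,0,0,0,-1],[0,0,-0.8,0,0,0,-1],[0,0,-1,0,0,0,-1],[0,0,-1,0,0,0,-1],[0,0,-1,0,0,0,-1]]
  ]
}}

```text
time: 18.05
position: [0.4631, -0.3259, 0.2129]
tool_rot: [-2.221, -2.222, -0.001]
ft_force: [0.1, 0.2, -1.9]
grip_width: 0.67
grip_force: 28.9
```

```bash
python3 - <<'E'
from h import *
A,B=[snap(n,n+"4") for n in("scene","side")];W=snap("wrist","w7")
s=W[2];print(s["position"],s["grip_width"],s["joint_positions"].round(2))
X=list(s["position"][:2])+[s["position"][2]-.045];a,b=proj(A[1],X),proj(B[1],X);print(a,b)
f=lambda im,p:cv2.resize(im[int(p[1])-40:int(p[1])+40,int(p[0])-50:int(p[0])+50],(400,320),interpolation=cv2.INTER_CUBIC)
cv2.imwrite("pics/chk4.png",np.vstack([np.hstack([f(A[0],a),f(B[0],b)]),cv2.resize(W[0][200:340,80:480],(800,280))]))
E
```

```text
[ 0.46262218 -0.32558149  0.21196075] 0.6726977721689031 [-0.28  0.3   1.    1.79 -0.27  1.2   0.8 ]
[403.90201651 267.16658224] [242.64402247 141.08906811]
```

View pics/chk4.png

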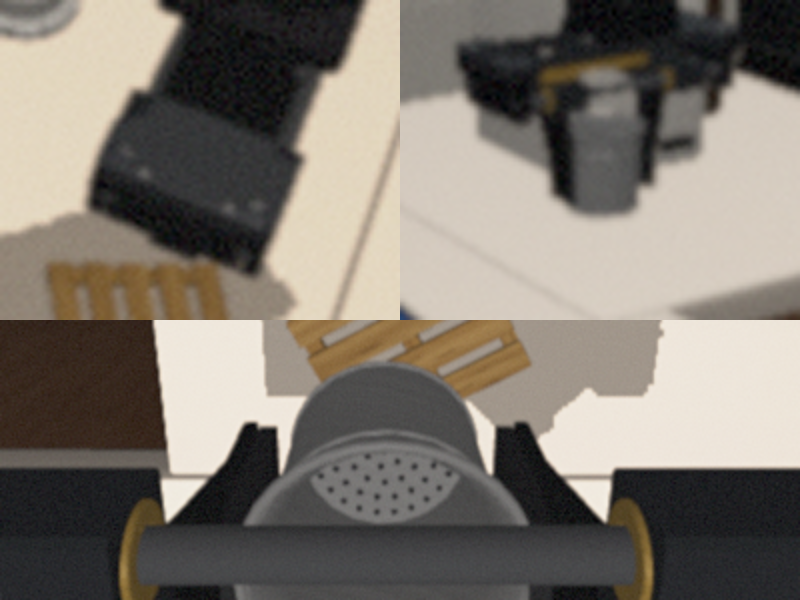

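The chamber hangs upright and centred in the fingers (body's front foot edge at picture row 222.5, middle column 271.8). Checking its offset in hand, then carrying it over.

```bash
python3 - <<'E'
from h import *
s=ctrl.get_state();C=cam("wrist",s);P=s["position"]
q=onz(C,(271.75,222.5),P[2]-.0816)-P;print(q-[0,.0265,0], delta([.4652,.3457,.25]))
E
```

```text
[-0.00047802 -0.00272854 -0.0816    ] [ 6.713  0.025 -0.374]
```

>>> {"op": "play_rows", "data": {
  "increments": [
    [[0.1,0,-0.25,0,0,0,-1],[0.3,0,-0.5,0,0,0,-1],[0.5,0,-0.75,0,0,0,-1],[0.75,0,-0.9,0,0,0,-1],[1,0,-0.9,0,0,0,-1]]
  ]
}}

```text
time: 18.7
position: [0.4637, -0.226, 0.3046]
tool_rot: [2.221, 2.219, 0.002]
ft_force: [-0.6, -0.0, -1.4]
grip_width: 0.671
grip_force: 28.9
```

>>> {"op": "play_rows", "data": {
  "increments": [
    [[0.25,0,0,0,0,0,-1],[0.5,0,0,0,0,0,-1],[0.75,0,0,0,0,0,-1],[1,0,0,0,0,0,-1]]
  ]
}}

```text
time: 19.1
position: [0.4626, -0.125, 0.3024]
tool_rot: [-2.221, -2.221, 0.001]
ft_force: [0.2, -0.2, -1.1]
grip_width: 0.668
grip_force: 28.9
```

>>> {"op": "play_rows", "data": {
  "increments": [
    [[0.25,0,0,0,0,0,-1],[0.5,0,0,0,0,0,-1],[0.75,0,0,0,0,0,-1],[1,0,0,0,0,0,-1]]
  ]
}}

```text
time: 19.5
position: [0.4626, -0.0252, 0.3023]
tool_rot: [-2.221, -2.221, 0.002]
ft_force: [0.1, 0.3, -1.5]
grip_width: 0.667
grip_force: 28.9
```

>>> {"op": "play_rows", "data": {
  "increments": [
    [[0.25,0,0,0,0,0,-1],[0.5,0,0,0,0,0,-1],[0.75,0,0,0,0,0,-1],[1,0,0,0,0,0,-1]]
  ]
}}

```text
time: 19.9
position: [0.4627, 0.0747, 0.3022]
tool_rot: [-2.221, -2.221, 0.002]
ft_force: [0.3, -0.1, -0.3]
grip_width: 0.671
grip_force: 28.9
```

>>> {"op": "play_rows", "data": {
  "increments": [
    [[0.25,0,0,0,0,0,-1],[0.5,0,0,0,0,0,-1],[0.75,0,0,0,0,0,-1],[1,0,0,0,0,0,-1],[1,0,0,0,0,0,-1],[1,0,0,0,0,0,-1]]
  ]
}}

```text
time: 20.5
position: [0.4628, 0.1738, 0.3022]
tool_rot: [2.22, 2.222, -0.004]
ft_force: [-0.8, -0.5, -0.8]
grip_width: 0.671
grip_force: 28.9
```

```bash
python3 - <<'E'
from h import *
s=ctrl.get_state();print(s["position"],s["joint_positions"].round(2),s["grip_width"],delta([.4652,.3455,.21]))
E
```

```text
[0.46281472 0.17379237 0.30216622] [-0.92 -0.03  0.5   1.83  0.02  1.35 -0.42] 0.6708744998023161 [1.719 0.027 0.918]
```

>>> {"op": "play_rows", "data": {
  "increments": [
    [[0.25,0,0,0,0,0,-1],[0.5,0,0,0,0,0,-1],[0.75,0.02,0,0,0,0,-1],[1,0.02,0,0,0,0,-1],[1,0.02,0,0,0,0,-1]]
  ]
}}

```text
time: 21.0
position: [0.4644, 0.2765, 0.3024]
tool_rot: [-2.217, -2.225, 0.001]
ft_force: [-0.9, -0.2, -1.0]
grip_width: 0.668
grip_force: 28.9
```

>>> {"op": "play_rows", "data": {
  "increments": [
    [[0.25,0,0,0,0,0,-1],[0.5,0,0.2,0,0,0,-1],[0.72,0,0.4,0,0,0,-1],[0.72,0,0.6,0,0,0,-1],[0.72,0,0.8,0,0,0,-1],[0.72,0,0.92,0,0,0,-1],[0.72,0,0.92,0,0,0,-1],[0.72,0,0.92,0,0,0,-1]]
  ]
}}

```text
time: 21.8
position: [0.4658, 0.3452, 0.2119]
tool_rot: [2.223, 2.22, 0.001]
ft_force: [-0.2, 0.1, -0.4]
grip_width: 0.668
grip_force: 28.9
```

```bash
python3 - <<'E'
from h import *
A=snap("scene","scene5");B=snap("side","side5")
s=A[2];print(s["position"],delta([.4652,.3462,.1935]))
X=[.465,.346,.12];a,b=proj(A[1],X),proj(B[1],X);print(a,b)
f=lambda im,p:cv2.resize(im[int(p[1])-50:int(p[1])+50,int(p[0])-40:int(p[0])+40],(400,500),interpolation=cv2.INTER_CUBIC)
cv2.imwrite("pics/chk5.png",np.hstack([f(A[0],a),f(B[0],b)]))
E
```

```text
[0.46578497 0.34517743 0.21185522] [ 0.003 -0.007  0.191]
[126.75294365 168.70816379] [440.09819379 258.42707568]
```

View pics/chk5.png

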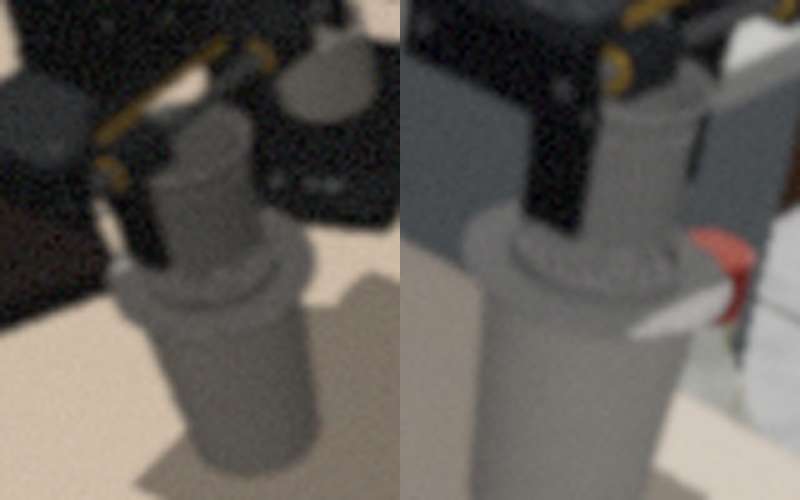

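The chamber hangs upright just over the collar, centred within what the views resolve. Lowering slowly.

>>> {"op": "play_rows", "data": {
  "increments": [
    [[0.01,0,0.03,0,0,0,-1],[0.01,0,0.06,0,0,0,-1],[0.01,0,0.09,0,0,0,-1],[0.01,0,0.11,0,0,0,-1],[0.01,0,0.13,0,0,0,-1],[0.01,0,0.13,0,0,0,-1],[0.01,0,0.13,0,0,0,-1]]
  ]
}}

```text
time: 22.6
position: [0.4652, 0.3469, 0.1982]
tool_rot: [2.221, 2.221, -0.0]
ft_force: [0.3, -0.4, -0.5]
grip_width: 0.668
grip_force: 28.9
```

>>> {"op": "play_rows", "data": {
  "increments": [
    [[0,0,0.015,0,0,0,-1],[0,0,0.03,0,0,0,-1],[0,0,0.04,0,0,0,-1],[0,0,0.05,0,0,0,-1],[0,0,0.05,0,0,0,-1],[0,0,0.05,0,0,0,-1]]
  ]
}}

```text
time: 23.2
position: [0.4656, 0.3471, 0.1943]
tool_rot: [-2.222, -2.221, -0.002]
ft_force: [-1.1, -0.9, 5.5]
grip_width: 0.671
grip_force: 28.4
```

>>> {"op": "play_rows", "data": {
  "increments": [
    [[0,0,0,0,0,0,0.5],[0,0,0,0,0,0,0.7],[0,0,0,0,0,0,1],[0,0,0,0,0,0,1],[0,0,-0.1,0,0,0,1],[0,0,-0.4,0,0,0,1],[0,0,-0.7,0,0,0,1],[0,0,-1,0,0,0,1]]
  ]
}}

```text
time: 24.0
position: [0.4652, 0.3467, 0.295]
tool_rot: [2.222, 2.221, 0.001]
ft_force: [-0.4, 1.4, -0.8]
grip_width: 1.002
grip_force: 0.0
```

>>> {"op": "play_rows", "data": {
  "increments": [
    [[-0.2,0,0,0,0,0,1],[-0.5,0,0,0,0,0,1],[-0.5,0,0,0,0,0,1],[-0.5,0,0,0,0,0,1]]
  ]
}}

```text
time: 24.4
position: [0.4653, 0.2957, 0.2933]
tool_rot: [-2.223, -2.219, -0.0]
ft_force: [-0.5, 0.6, -0.3]
grip_width: 1.004
grip_force: 0.0
```

```bash
python3 - <<'E'
from h import *
W=snap("wrist","w8");s=W[2];print(s["position"],s["tool_rot"],proj(W[1],[.465,.346,.1725]),proj(W[1],[.465,.346,.1125]))
E
```

```text
[0.46525975 0.29570341 0.29334844] [-2.22328453e+00 -2.21876552e+00 -4.78860406e-04] [271.87932985 162.80188619] [272.11279699 150.69325064]
```

>>> {"op": "play_rows", "data": {
  "increments": [
    [[-0.25,0.25,0,0,0,0,1],[-0.5,0.5,0,0,0,0,1],[-0.75,0.75,0,0,0,0,1],[-1,1,0,0,0,0,1]]
  ]
}}

```text
time: 24.85
position: [0.5657, 0.1972, 0.2929]
tool_rot: [-2.219, -2.224, 0.0]
ft_force: [-0.1, -0.6, -0.0]
grip_width: 0.999
grip_force: 0.0
```

>>> {"op": "play_rows", "data": {
  "increments": [
    [[-0.1,0.25,0.2,0,0,0,1],[-0.2,0.5,0.4,0,0,0,1],[-0.3,0.75,0.6,0,0,0,1],[-0.4,1,0.6,0,0,0,1],[-0.4,1,0.6,0,0,0,1],[-0.4,1,0.6,0,0,0,1],[-0.4,1,0.6,0,0,0,1]]
  ]
}}

```text
time: 25.55
position: [0.6645, 0.1584, 0.2332]
tool_rot: [-2.219, -2.223, -0.0]
ft_force: [0.6, -0.1, 0.3]
grip_width: 0.999
grip_force: 0.0
```

```bash
python3 - <<'E'
from h import *
W=snap("wrist","w9");s=W[2];print(s["position"],s["tool_rot"],s["joint_positions"].round(2),proj(W[1],[.673,.161,.0755]))
a=cv2.imread("pics/w8.png")[60:280,160:400];p=proj(W[1],[.673,.161,.06]);x,y=int(p[0])-60,int(p[1])-80;print(x,y)
b=W[0][y:y+160,x:x+130]
cv2.imwrite("pics/chk6.png",np.hstack([cv2.resize(a,(420,385),interpolation=cv2.INTER_CUBIC),cv2.resize(b,(313,385),interpolation=cv2.INTER_CUBIC)]))
E
```

```text
[0.66450507 0.1583929  0.23319667] [-2.21858474e+00 -2.22268577e+00 -3.04430077e-04] [-0.67  0.46  0.54  1.45 -0.24  1.3  -0.11] [283.40655288 215.44803686]
222 129
```

View pics/chk6.png

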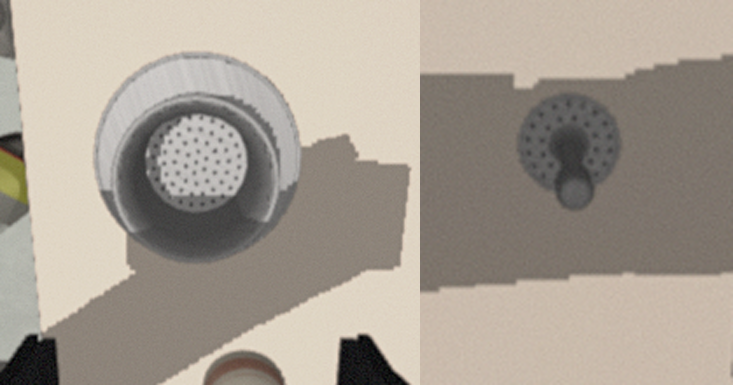

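Left: the chamber sits upright inside the collar, rim centred at picture (272.6,161.7), close to prediction. Right: the press stands with its knob top at (286.4,208.8) and its dish centre at (283.9,188).

```bash
python3 - <<'E'
from h import *
s=ctrl.get_state();C=cam("wrist",s)
print(onz(C,(286.4,208.8),.0755),onz(C,(283.9,188.2),.006))
k=onz(C,(286.4,208.8),.0755);print(delta([k[0],k[1]-.0005,.1305]))
im=cv2.imread("pics/w8.png");c=cam("wrist",dict(position=[.46526,.2957,.29335],tool_rot=[-2.22328,-2.21877,-.0005]));print(onz(c,(272.6,161.7),.1725))
E
```

```text
[0.67535726 0.16645894 0.0755    ] [0.67558274 0.16619542 0.006     ]
[0.074 0.109 1.03 ]
[0.46546431 0.34670111 0.1725    ]
```

>>> {"op": "play_rows", "data": {
  "increments": [
    [[0.08,0.11,0,0,0,0,1],[0.08,0.11,0.2,0,0,0,1],[0.08,0.11,0.4,0,0,0,1],[0.08,0.11,0.6,0,0,0,1],[0.08,0.11,0.8,0,0,0,1],[0.08,0.11,1,0,0,0,1],[0.08,0.11,1,0,0,0,1],[0.08,0.11,1,0,0,0,1]]
  ]
}}

```text
time: 26.4
position: [0.6758, 0.1657, 0.1339]
tool_rot: [-2.22, -2.222, -0.001]
ft_force: [0.1, 0.3, 1.3]
grip_width: 0.999
grip_force: 0.0
```

>>> {"op": "play_rows", "data": {
  "increments": [
    [[0,0,0.03,0,0,0,0.5],[0,0,0.03,0,0,0,0],[0,0,0.03,0,0,0,-0.4],[0,0,0.03,0,0,0,-0.6],[0,0,0.03,0,0,0,-1],[0,0,0.03,0,0,0,-1],[0,0,0.03,0,0,0,-1],[0,0,0.03,0,0,0,-1]]
  ],
  "squeeze": 25
}}

```text
time: 27.2
position: [0.6762, 0.1649, 0.1302]
tool_rot: [-2.221, -2.221, -0.0]
ft_force: [-0.4, 1.2, 0.3]
grip_width: 0.362
grip_force: 0.0
```

>>> {"op": "play_rows", "data": {
  "increments": [
    [[0,0,0,0,0,0,-1],[0,0,0,0,0,0,-1],[0,0,0,0,0,0,-1],[0,0,0,0,0,0,-1]]
  ]
}}

```text
time: 27.6
position: [0.676, 0.1649, 0.1302]
tool_rot: [-2.221, -2.221, 0.0]
ft_force: [-0.8, -0.1, -0.2]
grip_width: 0.136
grip_force: 25.0
```

>>> {"op": "play_rows", "data": {
  "increments": [
    [[0,0,-0.1,0,0,0,-1],[0,0,-0.3,0,0,0,-1],[0,0,-0.5,0,0,0,-1],[0,0,-0.75,0,0,0,-1],[0,0,-1,0,0,0,-1]]
  ]
}}

```text
time: 28.1
position: [0.6761, 0.1647, 0.2316]
tool_rot: [2.222, 2.221, 0.0]
ft_force: [0.6, -0.1, -1.9]
grip_width: 0.135
grip_force: 25.0
```

>>> {"op": "play_rows", "data": {
  "increments": [
    [[0.1,-0.2,-0.2,0,0,0,-1],[0.2,-0.4,-0.4,0,0,0,-1],[0.3,-0.6,-0.6,0,0,0,-1],[0.4,-0.8,-0.8,0,0,0,-1],[0.5,-1,-1,0,0,0,-1],[0.5,-1,-1,0,0,0,-1],[0.5,-1,-1,0,0,0,-1],[0.5,-1,-1,0,0,0,-1]]
  ]
}}

```text
time: 28.9
position: [0.5765, 0.2138, 0.3295]
tool_rot: [2.223, 2.22, -0.002]
ft_force: [-0.3, 0.5, -1.6]
grip_width: 0.138
grip_force: 25.0
```

```bash
python3 - <<'E'
from h import *
W=snap("wrist","w10");im,C,s=W;P=s["position"];print(P,s["tool_rot"],s["joint_positions"].round(2),s["grip_width"])
D=[0,0,-.1302+.006];p=proj(C,P+D);r=proj(C,P+[.021,0,D[2]])-p;print("pred",p,"r",r)
print(W[0].shape)
hsv=cv2.cvtColor(cv2.GaussianBlur(im,(3,3),0),cv2.COLOR_BGR2HSV)
x,y=int(p[0]),int(p[1]);print(hsv[max(0,y-60):y+40:6,x,1]);print(hsv[max(0,y-60):y+40:6,x,2]);print(hsv[y-10,x-70:x+70:5,1]);print(hsv[y-10,x-70:x+70:5,2])
m=((hsv[:,:,1]<25)).astype(np.uint8);n,l,st,ce=cv2.connectedComponentsWithStats(m)
for i in range(1,n):
    if st[i][4]>300:print(st[i],ce[i])
E
```

```text
[0.57649944 0.21378032 0.32950207] [ 2.22264851e+00  2.21959462e+00 -1.82208985e-03] [-0.84  0.25  0.54  1.51 -0.13  1.42 -0.3 ] 0.1377726497179617
pred [272.55097455 233.81527809] r [30.18477415 -0.03753288]
(420, 560, 3)
[35 35 35 35 35 29  3  5  3  0  7  7  4  0  4  4  4]
[139 140 140 139 139 115  82 107  97  74  69  70  68  68  65  67  69]
[35 40 35 49 43 33 31 26 25  5  5  5  7 11  9  6  5  5  8  7 34 34 32 31
 30 31 32 31]
[155 147 152 105 107 108 117 127 132 102  96 102 104  92  87  90  97 106
 100 105 174 213 222 220 220 220 220 220]
[    0     0   241   353 41696] [ 76.01155986 146.18035303]
[308   0  66  23 720] [331.79305556   8.28055556]
[ 496   53   64   90 4769] [531.03858251 100.52925142]
[ 494  185   66   71 2782] [533.91301222 215.25844716]
[ 236  204  182  152 7018] [275.22214306 275.46736962]
[ 310  255  250  103 9398] [456.09672271 310.35475633]
[ 125  285  118   79 3355] [188.78420268 330.76035768]
[537 337  23  55 305] [551.65245902 367.30819672]
[516 390  44  30 331] [537.87311178 401.74924471]
[475 394  39  26 354] [493.64124294 406.78531073]
```

The held press reads about 1 mm forward of the tool's axis and centred sideways. Carrying it over the chamber.

>>> {"op": "play_rows", "data": {
  "increments": [
    [[0.2,-0.2,0,0,0,0,-1],[0.4,-0.4,0,0,0,0,-1],[0.6,-0.6,0,0,0,0,-1],[0.8,-0.8,0,0,0,0,-1],[1,-1,0,0,0,0,-1],[1,-1,0,0,0,0,-1]]
  ]
}}

```text
time: 29.55
position: [0.4732, 0.3185, 0.329]
tool_rot: [-2.213, -2.226, 0.003]
ft_force: [-0.1, 0.8, -1.9]
grip_width: 0.135
grip_force: 25.0
```

>>> {"op": "play_rows", "data": {
  "increments": [
    [[0.16,-0.05,0,0,0,0,-1],[0.32,-0.11,0,0,0,0,-1],[0.32,-0.11,0,0,0,0,-1],[0.32,-0.11,0,0,0,0,-1],[0.32,-0.11,0,0,0,0,-1]]
  ]
}}

```text
time: 30.05
position: [0.4659, 0.346, 0.3302]
tool_rot: [2.223, 2.219, -0.0]
ft_force: [0.1, 0.3, -0.9]
grip_width: 0.13
grip_force: 25.0
```

```bash
python3 - <<'E'
from h import *
s=ctrl.get_state();print(s["position"],s["tool_rot"],delta([.4656,.3457,.2452]),s["joint_positions"].round(2))
E
```

```text
[0.46586081 0.34598903 0.3301643 ] [ 2.22250188e+00  2.21925492e+00 -4.81067347e-04] [-0.002 -0.003  0.85 ] [-1.06  0.16  0.43  1.59 -0.07  1.41 -0.63]
```

>>> {"op": "play_rows", "data": {
  "increments": [
    [[0,0,0.1,0,0,0,-1],[0,0,0.2,0,0,0,-1],[0,0,0.3,0,0,0,-1],[0,0,0.4,0,0,0,-1],[0,0,0.5,0,0,0,-1],[0,0,0.5,0,0,0,-1]]
  ]
}}

```text
time: 30.65
position: [0.4644, 0.3463, 0.2782]
tool_rot: [-2.221, -2.221, 0.005]
ft_force: [-0.2, -0.4, -1.4]
grip_width: 0.13
grip_force: 25.0
```

>>> {"op": "play_rows", "data": {
  "increments": [
    [[0,0,0.1,0,0,0,-1],[0,0,0.2,0,0,0,-1],[0,0,0.25,0,0,0,-1],[0,0,0.3,0,0,0,-1],[0,0,0.33,0,0,0,-1],[0,0,0.345,0,0,0,-1],[0,0,0.345,0,0,0,-1],[0,0,0.345,0,0,0,-1]]
  ]
}}

```text
time: 31.45
position: [0.4653, 0.3469, 0.246]
tool_rot: [2.221, 2.221, 0.001]
ft_force: [-0.4, 0.0, -1.1]
grip_width: 0.137
grip_force: 25.0
```

>>> {"op": "play_rows", "data": {
  "increments": [
    [[0,0,0.01,0,0,0,-1],[0,0,0.01,0,0,0,-1],[0,0,0.01,0,0,0,-1]]
  ]
}}

```text
time: 31.75
position: [0.4654, 0.3471, 0.2457]
tool_rot: [-2.221, -2.221, -0.002]
ft_force: [-1.1, -0.5, 4.6]
grip_width: 0.132
grip_force: 25.0
```

>>> {"op": "play_rows", "data": {
  "increments": [
    [[0,0,0,0,0,0,-0.5],[0,0,0,0,0,0,-0.3],[0,0,0,0,0,0,0],[0,0,0,0,0,0,0.2],[0,0,-0.15,0,0,0,0.2],[0,0,-0.3,0,0,0,0.2],[0,0,-0.6,0,0,0,0.2],[0,0,-0.9,0,0,0,0.5]]
  ]
}}

```text
time: 32.55
position: [0.4652, 0.3468, 0.3371]
tool_rot: [2.222, 2.221, 0.002]
ft_force: [-0.2, 0.2, -0.4]
grip_width: 0.63
grip_force: 0.0
```

>>> {"op": "play_rows", "data": {
  "increments": [
    [[-0.25,0,0,0,0,0,1],[-0.5,0,0,0,0,0,1],[-0.6,0,0,0,0,0,1],[-0.6,0,0,0,0,0,1],[-0.6,0,0,0,0,0,1]]
  ]
}}

```text
time: 33.05
position: [0.465, 0.288, 0.3353]
tool_rot: [-2.22, -2.222, -0.002]
ft_force: [-0.4, 1.2, 0.6]
grip_width: 0.981
grip_force: 0.0
```

```bash
python3 - <<'E'
from h import *
W=snap("wrist","w11");im,C,s=W;print(s["position"],s["tool_rot"])
for X in([.4653,.3467,.1905],[.4653,.3467,.1725]):print(proj(C,X))
p=proj(C,[.4653,.3467,.1905]);x,y=int(p[0]),int(p[1]);g=cv2.cvtColor(im,cv2.COLOR_BGR2GRAY)
np.set_printoptions(linewidth=250)
print(x,y);print(g[y-16:y+17:2,x-24:x+25:2])
E
```

```text
[0.46497082 0.28797019 0.33530023] [-2.22009910e+00 -2.22163973e+00 -2.12223879e-03]
[272.89744608 145.37433829]
[272.88896611 142.67583419]
272 145
[[ 87 104 101 147 181 193 195 163 155 158 119 112 104 104 107 140 163 159 179 185 190 194 190 163 102]
 [ 96 103 103 178 194 197 191 193 164 119  98  87  83  83  88  96 100 103 120 162 165 171 179 165 155]
 [145 108 103 137 194 187 159 187 137 105  81  74  71  62  67  75  77 108  92 107 129 150 166 170 177]
 [150 102 116 155 194 188 152 179 121  94  71  71  73  73  64  63  75 103 115 113 127 185 188 166 164]
 [107  97 174 195 189 191 193 189 118  79  91 113 122 101  92  68  77  99 101 107 117 134 185 162 171]
 [107  99 174 166 186 193 177 186 129  92 136 179 181 172 150  97  72 110  85  97 169 141 147 165 185]
 [115 104 109 143 190 192 137 174 126 123 186 200 189 185 186 140  84 110 111 115 174 187 183 170 181]
 [165 111 102 177 191 191 189 189 116 156 196 194 188 188 187 161  92  90 119 173 188 192 188 175 180]
 [130 112  96 175 172 186 192 195 119 161 190 193 182 182 183 170 106 130 180 193 150 164 169 145 152]
 [ 69 108 104 158 155 183 191 195 137 139 189 186 178 185 181 152 115 190 193 192 182 161 170 180 122]
 [ 65  98 114 128 183 192 189 193 167 109 167 181 177 181 165 120 163 191 162 173 180 168 148 177  84]
 [ 66  80 111 107 155 187 150 162 191 162 123 140 154 143 109 151 184 186 139 167 165 161 179 120  72]
 [ 64  63  88 114 137 159 181 184 187 167 166 163 139 151 160 166 158 190 184 160 165 179 154  74  76]
 [ 64  65  64  98 107 123 160 161 184 159 182 193 147 158 186 180 164 179 168 161 183 166  92  71  82]
 [ 64  65  64  69 100 114 114 163 161 174 163 179 180 183 172 175 174 155 169 187 163  89  73  78  83]
 [ 65  64  63  67  62  84 105 147 155 176 170 147 166 161 163 173 160 160 185 144  79  69  79  74  68]
 [ 69  63  70  69  69  67  71  95 152 167 180 172 194 190 182 189 176 151 101  77  73  74  78  80  76]]
```

>>> {"op": "play_rows", "data": {
  "increments": [
    [[-0.25,0.12,0,0,0,0,1],[-0.5,0.25,0,0,0,0,1],[-0.75,0.37,0,0,0,0,1],[-1,0.5,0,0,0,0,1]]
  ]
}}

```text
time: 33.5
position: [0.5154, 0.1876, 0.3346]
tool_rot: [-2.219, -2.224, 0.0]
ft_force: [-0.6, 0.7, 0.1]
grip_width: 0.996
grip_force: 0.0
```

>>> {"op": "play_rows", "data": {
  "increments": [
    [[-0.25,0.12,0,0,0,0,1],[-0.5,0.25,0,0,0,0,1],[-0.75,0.37,0,0,0,0,1],[-1,0.5,0,0,0,0,1]]
  ]
}}

```text
time: 33.9
position: [0.5657, 0.0876, 0.3345]
tool_rot: [-2.219, -2.224, 0.0]
ft_force: [-0.1, 0.0, 0.3]
grip_width: 0.997
grip_force: 0.0
```

>>> {"op": "play_rows", "data": {
  "increments": [
    [[-0.25,0.12,0,0,0,0,1],[-0.5,0.25,0,0,0,0,1],[-0.75,0.37,0,0,0,0,1],[-1,0.5,0,0,0,0,1]]
  ]
}}

```text
time: 34.3
position: [0.6161, -0.0122, 0.3343]
tool_rot: [-2.218, -2.224, 0.0]
ft_force: [0.5, -0.1, 0.0]
grip_width: 1.0
grip_force: 0.0
```

>>> {"op": "play_rows", "data": {
  "increments": [
    [[-0.25,0.12,0.2,0,0,0,1],[-0.5,0.25,0.4,0,0,0,1],[-0.75,0.37,0.7,0,0,0,1],[-1,0.5,1,0,0,0,1]]
  ]
}}

```text
time: 34.7
position: [0.6666, -0.1122, 0.2333]
tool_rot: [-2.218, -2.224, -0.001]
ft_force: [0.3, -0.1, 0.9]
grip_width: 0.997
grip_force: 0.0
```

>>> {"op": "play_rows", "data": {
  "increments": [
    [[-0.2,0.02,0.1,0,0,0,1],[-0.4,0.05,0.2,0,0,0,1],[-0.4,0.05,0.2,0,0,0,1],[-0.4,0.05,0.2,0,0,0,1],[-0.4,0.05,0.2,0,0,0,1]]
  ]
}}

```text
time: 35.2
position: [0.6711, -0.1507, 0.2152]
tool_rot: [-2.218, -2.224, -0.002]
ft_force: [-0.3, 0.3, 0.3]
grip_width: 1.0
grip_force: 0.0
```

```bash
python3 - <<'E'
from h import *
W=snap("wrist","w12");im,C,s=W;print(s["position"],s["tool_rot"],s["joint_positions"].round(2))
p=proj(C,[.674,-.176,.046]);q=proj(C,[.674,-.176,.003]);print(p,q)
x,y=int(p[0]),int(p[1]);g=cv2.cvtColor(im,cv2.COLOR_BGR2GRAY)
hsv=cv2.cvtColor(cv2.GaussianBlur(im,(3,3),0),cv2.COLOR_BGR2HSV)
np.set_printoptions(linewidth=250)
print(g[y-64:y+65:6,x-66:x+67:6]);print(hsv[y-64:y+65:6,x-66:x+67:6,1])
E
```

```text
[ 0.67105545 -0.15074758  0.21517545] [-2.21822053 -2.22427655 -0.00240583] [-0.32  0.52  0.7   1.47 -0.34  1.28  0.42]
[275.7621366  242.38617558] [275.35921629 225.03415994]
[[133 129 128 129 128 130 129 130 129 129 130 132 129 131 127 128 129 129 128 131 134 131 132]
 [128 130 133 129 128 127 131 129 128 132 127 129 132 132 131 131 129 132 130 130 129 128 129]
 [208 132 128 131 128 128 130 130 112  75  98 107  99  84 114 130 128 129 130 131 129 128 127]
 [209 126 131 129 131 131 130  88 106 105 108 106 107 107 106  90 129 127 129 129 130 128 129]
 [213 130 127 132 130 131  88 109 107  74  72  69  72  68 106 106  90 130 129 134 132 122 134]
 [211 132 130 130 129 123 100 107  68  85  89  93  90  85  67 106 102 108 128 134 128 128 127]
 [211 125 128 129 127  97 103  65  90  95  96  93  96  92  90  68 106  98 136 132 130 128 134]
 [210 132 130 125 129  95 102  92  89 106 104 109 108 107  91  91 105  92 131 129 130 127 132]
 [209 131 130 129 128 103  98  95  98 109 108  85 111 107 103  90 101 104 128 129 130 134 131]
 [210 131 131 130 131  98 102  89 103 105  23   7  20 107 105  92 100
[... 2051 characters left out ...]
34  6  7  5  8  8  8  5  6  8 34 33 34 34 35 36 34]
 [34 34 34 33 33 33 33 33 11  6  7  6  5  8 12 34 34 34 34 35 34 34 33]
 [34 33 33 33 33 33 33 31 33 35 34 29 33 35 33 34 34 34 33 33 33 33 34]
 [33 31 33 33 33 33 34 31 34 34 33 34 34 34 34 33 35 34 33 34 34 34 34]
 [33 33 33 33 32 34 32 34 35 34 35 33 34 35 34 34 34 34 34 34 34 34 34]
 [34 33 32 33 33 32 32 33 34 34 33 34 34 33 34 34 33 34 34 34 34 33 33]
 [33 33 33 33 32 32 33 33 34 34 34 34 33 33 34 34 33 34 34 34 34 33 34]
 [34 33 33 33 33 34 33 33 34 33 33 35 35 33 34 34 34 33 34 34 34 33 33]
 [33 33 33 34 33 34 33 34 35 34 35 34 35 34 34 34 34 34 34 34 34 34 34]
 [10  5  5  5  5  5 10 10 15 16 11 10  5  5  5 10  5 10 10  5 10  5 10]]
```

The press's knob top shows as a bright disc at (273,145), just as predicted, so it stands upright and central. Fitting the lid in the last picture.

```bash
python3 - <<'E'
from h import *
im=cv2.imread("pics/w12.png");s=ctrl.get_state();C=cam("wrist",s)
hsv=cv2.cvtColor(cv2.GaussianBlur(im,(3,3),0),cv2.COLOR_BGR2HSV);g=cv2.cvtColor(im,cv2.COLOR_BGR2GRAY)
m=np.zeros_like(g);m[165:270,215:340]=hsv[165:270,215:340,1]<20
n,l,st,ce=cv2.connectedComponentsWithStats(m);i=1+st[1:,4].argmax();x,y,w,h,_=st[i];print(st[i])
L,R,T,B=[onz(C,p,.003) for p in[(x,y+h/2),(x+w,y+h/2),(x+w/2,y),(x+w/2,y+h)]];print(R[0]-L[0],T[1]-B[1],(L+R)[0]/2,(T+B)[1]/2)
k=np.zeros_like(g);k[200:270,240:310]=g[200:270,240:310]<60
n,l,st,ce=cv2.connectedComponentsWithStats(k);i=1+st[1:,4].argmax();print(st[i],ce[i],onz(C,ce[i],.042))
E
```

```text
[ 237  187   77   75 4440]
0.07491379403811971 0.07766635783739406 0.674169865291139 -0.17703597365718934
[267 227  18  21 303] [275.41254125 237.35313531] [ 0.67374234 -0.17319347  0.042     ]
```

>>> {"op": "play_rows", "data": {
  "increments": [
    [[-0.12,0.03,0,0,0,0,1],[-0.25,0.03,0.2,0,0,0,1],[-0.25,0.03,0.4,0,0,0,1],[-0.25,0.03,0.6,0,0,0,1],[-0.25,0.03,0.8,0,0,0,1],[-0.25,0.03,1,0,0,0,1],[-0.25,0.03,1,0,0,0,1],[-0.25,0.03,1,0,0,0,1]]
  ]
}}

```text
time: 36.05
position: [0.6727, -0.179, 0.1142]
tool_rot: [-2.222, -2.22, 0.002]
ft_force: [0.0, 0.8, 0.7]
grip_width: 1.002
grip_force: 0.0
```

>>> {"op": "play_rows", "data": {
  "increments": [
    [[0,0,0.06,0,0,0,0.5],[0,0,0.13,0,0,0,0],[0,0,0.13,0,0,0,-0.4],[0,0,0.13,0,0,0,-0.5],[0,0,0.13,0,0,0,-1],[0,0,0.13,0,0,0,-1],[0,0,0.13,0,0,0,-1],[0,0,0.13,0,0,0,-1]]
  ]
}}

```text
time: 36.85
position: [0.6732, -0.1781, 0.1019]
tool_rot: [2.221, 2.221, 0.0]
ft_force: [-0.0, 0.2, 0.3]
grip_width: 0.353
grip_force: 0.0
```

>>> {"op": "play_rows", "data": {
  "increments": [
    [[0,0,0,0,0,0,-1],[0,0,0,0,0,0,-1],[0,0,0,0,0,0,-1],[0,0,0,0,0,0,-1]]
  ]
}}

```text
time: 37.25
position: [0.6732, -0.1781, 0.1018]
tool_rot: [2.221, 2.221, 0.0]
ft_force: [1.2, 0.6, 0.5]
grip_width: 0.165
grip_force: 25.0
```

>>> {"op": "play_rows", "data": {
  "increments": [
    [[0,0,-0.1,0,0,0,-1],[0,0,-0.3,0,0,0,-1],[0,0,-0.5,0,0,0,-1],[0,0,-0.75,0,0,0,-1],[0,0,-1,0,0,0,-1]]
  ]
}}

```text
time: 37.75
position: [0.6729, -0.1782, 0.2031]
tool_rot: [-2.222, -2.221, 0.0]
ft_force: [0.6, -0.4, -1.0]
grip_width: 0.169
grip_force: 25.0
```

>>> {"op": "play_rows", "data": {
  "increments": [
    [[0.2,-0.1,-0.2,0,0,0,-1],[0.4,-0.2,-0.4,0,0,0,-1],[0.6,-0.3,-0.6,0,0,0,-1],[0.8,-0.4,-0.8,0,0,0,-1],[1,-0.4,-1,0,0,0,-1]]
  ]
}}

```text
time: 38.25
position: [0.6318, -0.078, 0.3034]
tool_rot: [-2.222, -2.22, -0.001]
ft_force: [0.2, 0.1, -0.7]
grip_width: 0.164
grip_force: 25.0
```

>>> {"op": "play_rows", "data": {
  "increments": [
    [[0.2,-0.1,-0.1,0,0,0,-1],[0.4,-0.2,-0.2,0,0,0,-1],[0.6,-0.3,-0.3,0,0,0,-1],[0.8,-0.4,-0.35,0,0,0,-1],[1,-0.4,-0.35,0,0,0,-1],[1,-0.4,-0.35,0,0,0,-1],[1,-0.4,-0.35,0,0,0,-1],[1,-0.4,-0.35,0,0,0,-1]]
  ]
}}

```text
time: 39.05
position: [0.5931, 0.02, 0.3369]
tool_rot: [2.223, 2.218, -0.001]
ft_force: [-0.3, 0.6, -0.8]
grip_width: 0.16
grip_force: 25.0
```

```bash
python3 - <<'E'
from h import *
im,C,s=snap("wrist","w13");P=s["position"];print(P,s["tool_rot"],s["grip_width"],s["joint_positions"].round(2))
for d in([0,.0375,-.1008],[-.0375,0,-.1008],[.0375,0,-.1008]):print(proj(C,P+d))
hsv=cv2.cvtColor(cv2.GaussianBlur(im,(3,3),0),cv2.COLOR_BGR2HSV);np.set_printoptions(linewidth=250)
print("col272 rows170..",hsv[170:230:2,272,1],hsv[170:230:2,272,2])
for r in(220,235,250):print(r,hsv[r,200:346:2,1])
E
```

```text
[0.59312851 0.01997127 0.33688743] [ 2.22339688e+00  2.21840517e+00 -1.04248095e-03] 0.15956171316797294 [-0.68  0.21  0.71  1.55 -0.14  1.43  0.03]
[272.22152806 189.59012603]
[212.75620412 247.74484094]
[332.0876218  247.48136203]
col272 rows170.. [35 37 34 34 37 34 34 30 10  6  5  7  7  7  7  5  7  5  6  7  7  0  7  6  8  5  5  8  5  5] [144 144 144 144 144 143 143 136 122  85 100 108 114 116 115 113 114 107  81  75  78  73  73  86  96  97  96  96  96  97]
220 [27 27 28 29 28 28 29 29 33 12  7  5  5  5  5  5  7  7  5  6  7  4  4  3  7  6  6  6  3  5  3  5  5  5  0  5  5  5  5  8  8  5  5  3  5  8  9  9  3  3  3  4  4  3  5  7  7  7  7  7  7  7  5  8  8 16 19 17 17 16 23 30 31]
235 [29 29 28 29 28 30 32 10 10  5  7  7  9  5  5 10  4  6  5  5  5  8  5  5  3  5  5  7  7  7  7  9  9  7  7  7  7  7  9  5  5  7  7  9  5  8  8  5  3  5  8  3  3  5  5  6  3  0  3  9  5  7  7  7  7  8 20 34 29 29 28 29 31]
250 [29 28 28 29 29 31 24  3  2  5  7  7  5  5  3  5  8  5  5  8  8  5  6  9  6  5  5  2  7  7  9  7  9  7  7  5  8  8  7  5  5  7  7  7  5  7  5  5  3  9  6  5  7  5  5  5  5  3  5  9  7  7  9  5  5  5 11 33 30 31 29 31 30]
```

The held lid sits level, 2 mm forward of the tool's axis and centred sideways; I'll allow for that.

>>> {"op": "play_rows", "data": {
  "increments": [
    [[0.25,-0.1,0,0,0,0,-1],[0.5,-0.2,0,0,0,0,-1],[0.75,-0.3,0,0,0,0,-1],[1,-0.4,0,0,0,0,-1]]
  ]
}}

```text
time: 39.5
position: [0.553, 0.1212, 0.3367]
tool_rot: [2.224, 2.218, -0.0]
ft_force: [-0.7, 0.1, -0.5]
grip_width: 0.162
grip_force: 25.0
```

>>> {"op": "play_rows", "data": {
  "increments": [
    [[0.25,-0.1,0,0,0,0,-1],[0.5,-0.2,0,0,0,0,-1],[0.75,-0.3,0,0,0,0,-1],[1,-0.4,0,0,0,0,-1]]
  ]
}}

```text
time: 39.9
position: [0.5133, 0.2214, 0.3367]
tool_rot: [2.224, 2.218, -0.0]
ft_force: [0.1, -0.3, -1.3]
grip_width: 0.163
grip_force: 25.0
```

>>> {"op": "play_rows", "data": {
  "increments": [
    [[0.25,-0.1,0,0,0,0,-1],[0.5,-0.2,0,0,0,0,-1],[0.75,-0.3,0,0,0,0,-1],[1,-0.4,0,0,0,0,-1]]
  ]
}}

```text
time: 40.3
position: [0.4736, 0.3215, 0.3367]
tool_rot: [2.224, 2.218, -0.0]
ft_force: [0.0, 0.7, -0.3]
grip_width: 0.166
grip_force: 25.0
```

>>> {"op": "play_rows", "data": {
  "increments": [
    [[0.12,-0.04,0,0,0,0,-1],[0.25,-0.08,0,0,0,0,-1],[0.25,-0.08,0,0,0,0,-1],[0.25,-0.08,0,0,0,0,-1],[0.25,-0.08,0,0,0,0,-1]]
  ]
}}

```text
time: 40.8
position: [0.4661, 0.3452, 0.3369]
tool_rot: [2.224, 2.218, -0.0]
ft_force: [-0.3, 0.1, -1.2]
grip_width: 0.166
grip_force: 25.0
```

```bash
python3 - <<'E'
from h import *
s=ctrl.get_state();print(s["position"],s["tool_rot"],delta([.4654,.3447,.2683]),s["grip_width"])
E
```

```text
[0.46613255 0.34521756 0.33686817] [ 2.22376988e+00  2.21811045e+00 -1.40999325e-04] [-0.005 -0.008  0.686] 0.1656658237518127
```

>>> {"op": "play_rows", "data": {
  "increments": [
    [[-0.01,-0.01,0.1,0,0,0,-1],[-0.015,-0.01,0.2,0,0,0,-1],[-0.015,-0.01,0.3,0,0,0,-1],[-0.015,-0.01,0.4,0,0,0,-1],[-0.015,-0.01,0.5,0,0,0,-1],[-0.015,-0.01,0.55,0,0,0,-1],[-0.015,-0.01,0.58,0,0,0,-1],[-0.015,-0.01,0.58,0,0,0,-1]]
  ]
}}

```text
time: 41.6
position: [0.4641, 0.3454, 0.2785]
tool_rot: [2.221, 2.221, -0.001]
ft_force: [-0.0, 0.3, -0.0]
grip_width: 0.164
grip_force: 25.0
```

>>> {"op": "play_rows", "data": {
  "increments": [
    [[0,0,0.02,0,0,0,-1],[0,0,0.04,0,0,0,-1],[0,0,0.06,0,0,0,-1],[0,0,0.08,0,0,0,-1],[0,0,0.1,0,0,0,-1],[0,0,0.1,0,0,0,-1],[0,0,0.1,0,0,0,-1]]
  ]
}}

```text
time: 42.3
position: [0.4642, 0.3454, 0.2688]
tool_rot: [-2.221, -2.221, -0.0]
ft_force: [0.5, -0.1, -0.4]
grip_width: 0.162
grip_force: 25.0
```

>>> {"op": "play_rows", "data": {
  "increments": [
    [[0,0,0.007,0,0,0,-1],[0,0,0.01,0,0,0,-1],[0,0,0.01,0,0,0,-1],[0,0,0.01,0,0,0,-1]]
  ]
}}

```text
time: 42.7
position: [0.4644, 0.3456, 0.2687]
tool_rot: [-2.221, -2.221, -0.002]
ft_force: [-1.8, -1.1, 6.1]
grip_width: 0.161
grip_force: 25.0
```

Contact is at the height expected for a seated lid. Releasing, backing off and checking.

>>> {"op": "play_rows", "data": {
  "increments": [
    [[0,0,0,0,0,0,-0.5],[0,0,0,0,0,0,-0.3],[0,0,0,0,0,0,0],[0,0,0,0,0,0,0.2],[0,0,-0.1,0,0,0,0.2],[0,0,-0.2,0,0,0,0.2],[0,0,-0.4,0,0,0,0.2],[0,0,-0.6,0,0,0,0.5]]
  ]
}}

```text
time: 43.5
position: [0.4642, 0.3454, 0.3293]
tool_rot: [2.221, 2.221, 0.001]
ft_force: [0.1, 0.1, 0.3]
grip_width: 0.63
grip_force: 0.0
```

>>> {"op": "play_rows", "data": {
  "increments": [
    [[-0.25,0,0,0,0,0,1],[-0.5,0,0,0,0,0,1],[-0.75,0,0,0,0,0,1],[-0.8,0,0,0,0,0,1],[-0.8,0,0,0,0,0,1],[-0.8,0,0,0,0,0,1],[-0.8,0,0,0,0,0,1]]
  ]
}}

```text
time: 44.2
position: [0.4638, 0.2669, 0.3278]
tool_rot: [-2.219, -2.224, -0.0]
ft_force: [-0.6, 0.4, 0.5]
grip_width: 0.996
grip_force: 0.0
```

```bash
python3 - <<'E'
from h import *
im,C,s=snap("wrist","w14");print(s["position"],s["time"]);g=cv2.cvtColor(im,cv2.COLOR_BGR2GRAY)
hsv=cv2.cvtColor(cv2.GaussianBlur(im,(3,3),0),cv2.COLOR_BGR2HSV)
k=proj(C,[.465,.3475,.2125]);print("pred top",k,"brim L/R/T/B",[proj(C,np.array([.465,.3475,.1725])+d).round(1) for d in([-.0375,0,0],[.0375,0,0],[0,.0375,0],[0,-.0375,0])])
x,y=k.astype(int);np.set_printoptions(linewidth=260)
print(g[max(0,y-72):y+73:6,x-78:x+79:6])
# fixed cameras: tumbler axis and lid knob (dark) position
for n in("scene","side"):
    i,c,_=snap(n,n+"9");gg=cv2.cvtColor(i,cv2.COLOR_BGR2GRAY);p=proj(c,[.465,.3475,.205]);X,Y=p.astype(int)
    m=np.zeros_like(gg);m[Y-14:Y+14,X-14:X+14]=gg[Y-14:Y+14,X-14:X+14]<50
    N,l,st,ce=cv2.connectedComponentsWithStats(m);print(n,p,[(st[j].tolist(),ce[j].round(1)) for j in range(1,N) if st[j][4]>15])
    base=cv2.imread(f"pics/{n}0.png")
    for nm,Z in [("mug",[.511,-.155,.028]),("tin",[.663,-.003,.011]),("cup",[.497,.16,.029])]:
        q=proj(c,Z).astype(int);sl=np.s_[q[1]-20:q[1]+20,q[0]-25:q[0]+25];print(nm,cv2.absdiff(i[sl],base[sl]).mean().round(1))
E
```

```text
[0.46381855 0.26689823 0.3277965 ] 44.2
pred top [274.60340221 113.5202119 ] brim L/R/T/B [array([221.6, 112.2]), array([327.1, 112.3]), array([274.5,  54.3]), array([274.2, 164.8])]
[[204 206 209 207 204 208 208 209 207 203 206 207 207 204 206 209 209 205 205 204 204 206 203 207 205 204 203]
 [206 207 207 206 207 203 207 207 206 206 206 205 207 207 210 206 207 204 209 205 206 206 207 209 207 207 204]
 [208 208 208 207 206 208 207 207 204 205 205 211 211 206 208 204 209 208 208 206 205 206 207 207 205 206 209]
 [208 208 210 208 207 208 204 204 205 206 168 134 155 168 159 157 154 206 207 206 207 209 208 204 205 207 208]
 [206 209 205 205 206 205 209 206 160 167 187 183 183 188 180 187 178 153 152 206 205 205 206 207 206 207 206]
 [207 206 207 205 208 208 208 166 184 190 189 172 109 111 113 189 183 182 179 153 209 206 205 207 208 205 205]
 [205 207 207 212 206 208 157 188 183 178 132 136 134 135 130 129 126 186 181 177 149 208 207 202 203 209 206]
 [207 206 207 208 206 204 171 185 164 141 145 141 164 167 156 137 135 133 180 181 148 193 210 208 209 210 208]
 [211 209 208 210 209 165 188
[... 1375 characters left out ...]
7 127 132 132 129 128 130 133 130 133]
 [210 211 211 210 209 209 210 160 127 130 129 144 104  95 100 118 132 128 131 129 133 133 129 131 128 131 127]
 [210 209 210 210 211 208 210 154 129 130 128 128 130 129 131 131 127 130 130 130 129 131 130 127 127 128 128]
 [211 213 212 209 210 213 211 206 133 130 129 131 130 129 131 130 132 131 130 131 131 127 127 131 135 128 130]
 [214 210 210 211 211 208 212 207 126 131 130 135 127 128 129 132 128 129 133 130 133 129 131 129 131 130 129]]
scene [118.12479929 139.87072214] [([108, 125, 24, 21, 227], array([122.1, 134.7]))]
mug 7.1
tin 7.7
cup 28.8
side [448.56288832 218.15623773] [([445, 212, 7, 10, 44], array([448.1, 217.3]))]
mug 6.4
tin 5.3
cup 21.2
```

The lid's brim, dome and knob are concentric at (274,113), where predicted, so the lid is level and home. Mug and tin are unchanged. The change at the cup comes from the arm and its shadow, since nothing passed below 0.2 m there. Handing in.

```bash
python3 -c "
from bench import ctrl
print(ctrl.close_job())"
```

```text
the job is handed in; nothing more can be done
None
```

The phin filter is back together on the tumbler (plate, chamber, press, then lid), each piece seated at about its expected height, and the job was handed in at about 44 s of the 115 s. The final checks were by measurement rather than a viewed picture, and the cup comparison was inconclusive because the arm was over it.

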